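# Level the candle riser and uncover and set out the candles

## Robot

A 6-joint arm with a two-finger parallel gripper is mounted at the origin on the work surface. World frame = base frame: x ahead of the robot, y to its left, z up, the work surface at z = 0. Lengths are in mm, angles in rad, forces in N, time in s.
With the tool pointing down it reaches from about 400 to 925 mm from the base axis. Payload 12.5 kg.
Tool frame: the origin (TCP) lies between the finger pads; the fingertips stand env.tip_extent ahead of it and the grasp point (between the pads) lies 11 mm behind it (env.tip_extent is the distance from the TCP to the fingertips, in mm); z points along the fingers, y is the line along which they close (so a half turn about z gives the same grasp; the last joint's range is limited). The gripper opens to 95 mm and grips with 3 to 60 N. Pads are 20 mm wide; open, the fingers measure 119 mm over their backs; the gripper's body (75 mm by 180 mm) begins 59 mm behind the grasp point.
Start: joints at [1.202, 0.491, 1.559, -0, 1.092, -0.106], TCP at [162.348, 603.564, 222.661] pointing down, gripper open.
Joint ranges: [-3.1, 3.1], [-0.84, 2.19], [0.05, 2.79], [-1.13, 4.28], [0.06, 2.93], [-2.69, 2.69]. Speed limits (rad/s): [2.22, 2.22, 2.79, 3.14, 3.14, 3.14].

## Interface

Orientations are given as [roll, pitch, yaw] about the fixed x, y, z axes, in that order (R = Rz(yaw) Ry(pitch) Rx(roll)).
In Python, from cell import env gives the robot as it stands.
- The arm moves only by the tool carry_out, never from a script. Its argument "motion" is a list of rows, each a list of 5 numbers: the shift along the tool's x, y, z in mm, then the turn about the tool's z in degrees, then the closure, from 0 (fully open) to 1 (shut). A call has 1 to 12 rows; each row shifts and turns the commanded pose from where the row before left it, along the tool's axes as they then stand; what a row does not reach is not made up. A row lasts 1/10 s, in which the tool goes at most 50 mm and 8.59 degrees, less where a joint would pass 70% of its speed; a pose out of reach is approached as far as the arm can. A call with a gripper value outside its range is refused whole. The fingers move at their own pace and stop on an object; the grip force is fixed at half the most. Time passes only in rows, so rows that do not move let the fingers close. It gives the time, the measured TCP pose, the force, the opening and the grip force at its end, in the units of the state.
- env.state(): the state, without advancing time (a new reading comes with each control period).
- env.read_camera(name): name is "side" or "top"; returns a dict with "color" (420x560x3 uint8, red, green, blue), "K" (3x3 intrinsics, pixels), "R" (3x3) and "t" (3): a world point X has camera coordinates R X + t. Camera axes: x right, y down, z forward; pixel columns grow to the right and rows downward; lengths in mm; the calibration is good to about 2 mm. A picture is of the moment at which its call begins. There is no depth.
- env.job_done(): hands the job in; it is judged then, once.
The state is a dict: "t": time; "joints": joint angles; "qvel": joint speeds; "tau": joint torques, N m; "eef_pos": TCP position; "tcp_rot": TCP orientation; "ft_force": force on the tool from outside, world axes, zero at the start; "moment": the same for the moment, N m; "opening": opening from 0.0 (shut) to 1.0 (fully open); "grip_force": force on a finger pad.
Only numpy, scipy, OpenCV 4.12 (cv2) and the standard library are available. Lean on these libraries where they do the work, as an engineer would, in place of code of your own. Each camera call takes 0.05 s, during which the arm holds its last target. There are 200 camera calls.

## Task

The candle riser on the banquet table is out of level: first, with nothing on it, turn its brass knob until the platform sits level. Then lift the brass covers off both dishes and stand them, handles up, in the steel tray, and stand every candle from the dishes upright on the platform, which must still be level at the end. Do not disturb the glasses or the bread plate.

Things in the scene. Friction and masses are not known exactly. Their poses are not given: they have to be found in the camera images.
- riser_platform (a joint): tilt of the riser's platform: a square wooden tray, 220 x 220 mm outside with a rim standing 10 mm above its floor, hinged along its far edge (+x side) on a fixed dark foot. 0 = level; negative (to -0.15) = the near edge, next to the knob, is low; positive = near edge high
- riser_top (a point): centre of the platform's floor (204 x 204 mm inside the rim), about 68 mm above the table when level; z is the platform's normal, -x points towards the knob
- riser_knob_grip (a point): brass knob by the platform's near edge, 155 mm from its centre, upright axis; bar grip 49 mm long (this point's x), 14 wide, 30 tall, on a 52 mm disc. Point: on the axis, 97 mm above the table, 7 mm below the bar's top. Turns 4.8 rad between stops; clockwise from above raises the near edge, 0.0625 rad of tilt per rad; stays where left
- cover_tray: fixed shallow steel tray, empty at the start, 250 x 250 mm outside, rim 15 mm tall, floor 5 mm thick; takes both covers side by side; origin at the centre of its underside
- dish0: fixed long white dish, 215 mm (its x) x 115 mm (its y), rim 12 mm tall, floor 6 mm thick, with up to two candles standing 100 mm apart along its x; origin at the centre of its underside
- cover0: loose brass cover over dish0's candles: open-bottomed box 190 mm (its x) x 90 mm (its y) x 85 mm tall, walls 4 mm, 0.35 kg; on top a dark wooden bar handle 70 mm long (x), 14 mm wide (y), from 97 to 121 mm above the origin. Origin at the centre of its open underside, z up
- dish1: fixed long white dish, 215 mm (its x) x 115 mm (its y), rim 12 mm tall, floor 6 mm thick, with up to two candles standing 100 mm apart along its x; origin at the centre of its underside
- cover1: loose brass cover over dish1's candles: open-bottomed box 190 mm (its x) x 90 mm (its y) x 85 mm tall, walls 4 mm, 0.35 kg; on top a dark wooden bar handle 70 mm long (x), 14 mm wide (y), from 97 to 121 mm above the origin. Origin at the centre of its open underside, z up
- candle0: cream pillar candle, cylinder 62 mm in diameter and 65 mm tall; origin at the centre of its underside, z up its axis; starts in dish0 under the cover (may be absent)
- candle1: cream pillar candle, cylinder 62 mm in diameter and 65 mm tall; origin at the centre of its underside, z up its axis; starts in dish0 under the cover (may be absent)
- candle2: cream pillar candle, cylinder 62 mm in diameter and 65 mm tall; origin at the centre of its underside, z up its axis; starts in dish1 under the cover (may be absent)
- candle3: cream pillar candle, cylinder 62 mm in diameter and 65 mm tall; origin at the centre of its underside, z up its axis; starts in dish1 under the cover (may be absent)
- wine_glass: stemmed wine glass, 76 mm wide, 175 mm tall, standing at the far side; origin under its foot; leave alone
- tumbler: glass tumbler, 72 mm wide, 90 mm tall, at the far side; leave alone
- bread_plate: white side plate, 150 mm wide, with bread on it, 60 mm tall, at the far side; leave alone
Things that resemble listed ones, but are neither listed nor needed, are in the scene too. What is shaped like the cover0 but turquoise is not meant.

How it is judged:
By the outcome, as a careful person would: the job done as asked, in the order asked, and still so for the second after the job is handed in, with the robot touching nothing.
Of candle0, candle1, candle2, candle3 only 3 to 4 are there at a start; the rules pass over those that are not, and their reading is None.
At some moment in a run one of candle0, candle1, candle2, candle3 may be knocked a few centimetres aside while the robot is not near it.
Once in a run the grip may slacken for a moment while it holds something.
It also fails if it takes over 208 s, if anything falls off the work surface, if the arm or the gripper's body presses on something with over 40 N, if the wrist force passes 120 N, or if a joint passes its speed limit or range.

## Working session

There is one attempt and no reset: what is moved stays moved. The work goes in short steps, Python scripts to look and compute and a tool call to move; the robot and the scene stay as the last step left them, time stands still between calls to the robot, and variables do not carry over. Pictures are saved under pics/ and viewed, at most 14 in all, crops included, and the job is handed in when it is done.

Besides the shell and the picture viewer there is one more tool, called after "Emit:" in YAML: its name, and indented under it one key for each argument. carry_out: Moves the arm, as the interface text tells. Its arguments: {"type":"object","properties":{"motion":{"type":"array"}},"required":["motion"]}

```bash
mkdir -p pics; ls; python3 - <<'E'
from cell import env
import cv2
for n in("top","side"):
    d=env.read_camera(n); cv2.imwrite(f"pics/{n}0.png",cv2.resize(d["color"][:,:,::-1],(800,600),interpolation=cv2.INTER_CUBIC))
    print(n,d["K"].tolist(),d["R"].round(4).tolist(),d["t"].round(1).tolist())
print(env.tip_extent,env.state())
E
```

```text
pics
top [[410.66176688794104, 0.0, 283.3579952368052], [0.0, 410.66176688794104, 207.194213518823], [0.0, 0.0, 1.0]] [[-0.0213, -0.9996, -0.0168], [-0.9941, 0.023, -0.106], [0.1064, 0.0144, -0.9942]] [24.8, 490.2, 1042.1]
side [[478.1396843780202, 0.0, 278.3375804920312], [0.0, 478.1396843780202, 220.4692834943996], [0.0, 0.0, 1.0]] [[0.9531, -0.3022, 0.0147], [-0.1709, -0.578, -0.798], [0.2496, 0.758, -0.6025]] [-461.4, 133.9, 1145.3]
8.0 {'t': 0.1, 'joints': array([ 1.20240103e+00,  4.91485814e-01,  1.55937806e+00,  2.49952056e-05,
        1.09170517e+00, -1.05588344e-01]), 'qvel': array([-0.00054088, -0.00017657, -0.00176809, -0.00101034, -0.00081835,
        0.00098671]), 'tau': array([ 1.58086907e-03, -6.13625407e+01, -2.58608329e+01,  6.93599763e-02,
        4.70374280e-02, -7.78439585e-05]), 'eef_pos': array([162.26197114, 603.35937917, 222.13214506]), 'tcp_rot': array([-3.14062404e+00, -1.24950541e-04,  2.87877411e+00]), 'ft_force': array([-1.1386922 , -0.07335866, -0.20214555]), 'moment': array([-0.02485221,  0.00665464,  0.02336802]), 'grip_force': 0.0, 'opening': 0.9980592645532433}
```

View pics/top0.png

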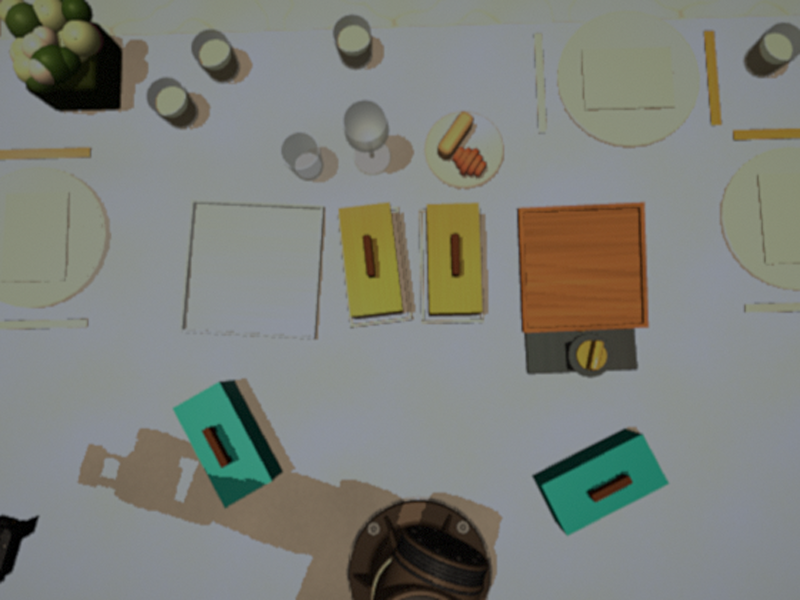

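View pics/side0.png

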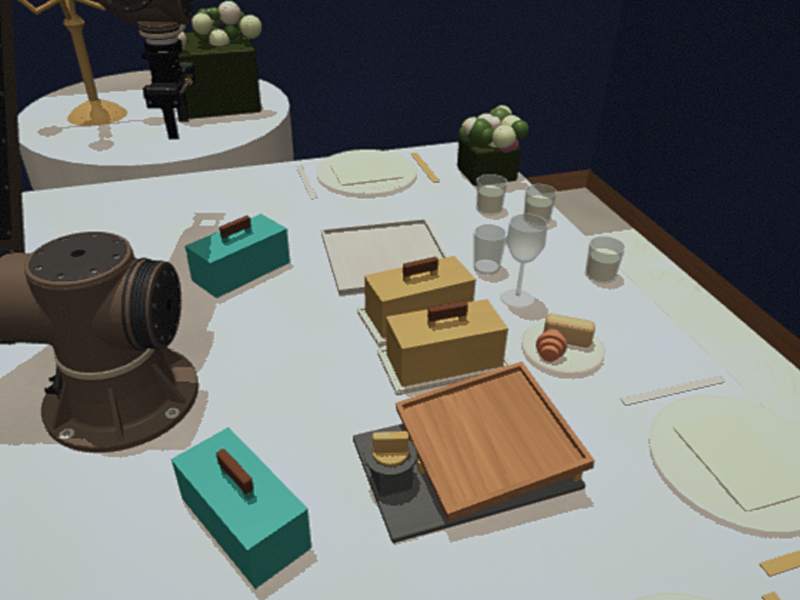

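```bash
cat > h.py <<'E'
from cell import env
import cv2, numpy as np
def proj(d,X):
    c=np.atleast_2d(X)@d["R"].T+d["t"]; p=c@d["K"].T; return p[:,:2]/p[:,2:]
def back(d,uv,z):
    uv=np.atleast_2d(uv).astype(float); r=np.c_[uv,np.ones(len(uv))]@np.linalg.inv(d["K"]).T@d["R"]
    C=-d["R"].T@d["t"]; z=np.broadcast_to(z,len(uv)); return C+r*((z-C[2])/r[:,2])[:,None]
def crop(d,x0,y0,w,h,s): return cv2.resize(d["color"][y0:y0+h,x0:x0+w,::-1],None,fx=s,fy=s,interpolation=cv2.INTER_NEAREST)
def load(n):
    import pickle; return pickle.load(open(n,"rb"))
E
python3 - <<'E'
from h import *
import pickle
t=env.read_camera("top");s=env.read_camera("side");pickle.dump((t,s),open("v0.pkl","wb"))
a=crop(t,355,135,105,135,4)[:540,:420];b=crop(s,245,250,175,130,4)
cv2.imwrite("pics/c1.png",np.hstack([cv2.resize(crop(t,355,135,100,130,4),(400,520))[:, :400],b[:520,:400]]))
cv2.imwrite("pics/c2.png",b[:, :])
hsv=cv2.cvtColor(t["color"],cv2.COLOR_RGB2HSV)
sub=lambda u,v:print((u,v),t["color"][v,u],hsv[v,u])
for p in [(259,179),(319,178),(414,248),(400,180),(270,160),(365,248),(320,205)]: sub(*p)
E
```

```text
(259, 179) [77 40 21] [ 10 185  77]
(319, 178) [79 40 20] [ 10 190  79]
(414, 248) [75 53 19] [ 18 190  75]
(400, 180) [136  81  39] [ 13 182 136]
(270, 160) [140 128  52] [ 26 160 140]
(365, 248) [142 147 149] [ 99  12 149]
(320, 205) [141 134  54] [ 28 157 141]
```

View pics/c2.png

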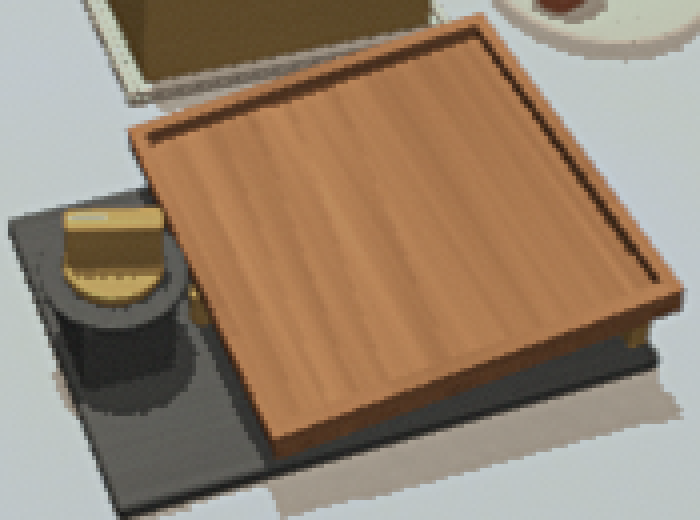

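View pics/c1.png

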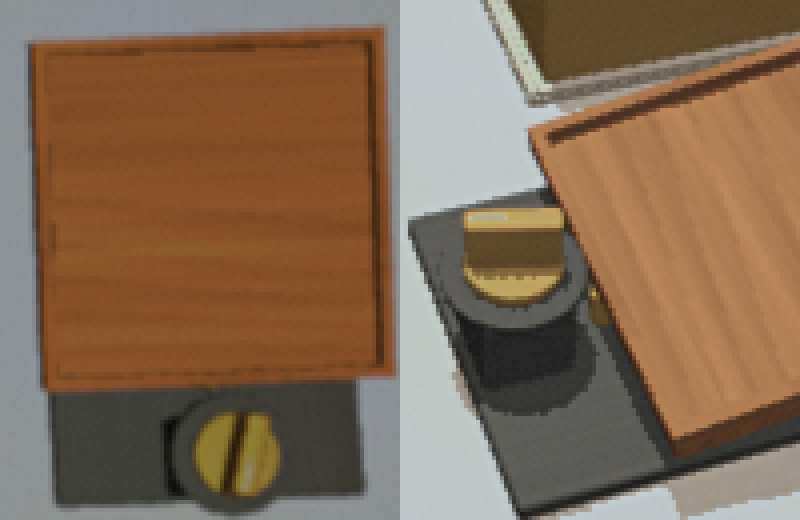

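```bash
cat > fit.py <<'E'
from h import *
from scipy.optimize import least_squares
def model(p,h=78,zh=68):
    x,y,w,th=p[:4]; P=[]
    for a,b in((110,110),(110,-110),(-110,-110),(-110,110)):  # far-left far-right near-right near-left
        dx,dz=a-110,h-zh
        P.append([110+dx*np.cos(th)-dz*np.sin(th)*-1*-1, b, zh+dx*np.sin(th)+dz*np.cos(th)])
    P=np.array(P);P[:,2]=zh+(P[:,2]-zh)
    c,s=np.cos(w),np.sin(w); Q=P.copy();Q[:,0]=x+c*P[:,0]-s*P[:,1];Q[:,1]=y+s*P[:,0]+c*P[:,1];return Q
# tilt negative => near edge low: z at dx=-220 is -220*sin(th)*... sign handled: th_model=-tilt
def fit(t,s,ut,us):
    f=lambda p:np.r_[(proj(t,model(p))-ut).ravel(),(proj(s,model(p))-us+p[4:6]).ravel(),p[4:6]*.7]
    r=least_squares(f,[600,-200,0,0,0,0]);return r
E
python3 - <<'E'
from fit import *
t,s=load("v0.pkl")
ut=np.array([[30,43],[385,28],[396,375],[43,390]])/4+[355,135]-.5+.125
us=np.array([[480,14],[683,291],[277,438],[130,129]])/4+[245,250]-.5+.125
r=fit(t,s,ut,us);J=np.linalg.inv(r.jac.T@r.jac)
print("platform x y yaw th(near low = positive) ",r.x.round(3),np.sqrt(np.diag(J))[:4].round(3),r.fun.round(1))
kb=np.array([[65,210],[163,208],[163,229],[65,231]])/4+[245,250]-.5
print("knob",back(s,kb,104).round(1),back(s,kb.mean(0),104).round(1))
print("knob top",back(t,np.array([241,454])/4+[355,135]-.5,100).round(1))
hsv=cv2.cvtColor(t["color"],cv2.COLOR_RGB2HSV)
for nm,(x0,y0,x1,y1) in {"A":(250,155,270,200),"B":(308,155,332,200)}.items():
    m=((hsv[...,0]<14)&(hsv[...,1]>120)).astype(np.uint8);q=np.zeros_like(m);q[y0:y1,x0:x1]=m[y0:y1,x0:x1]
    c,wh,a=cv2.minAreaRect(np.argwhere(q)[:,::-1].astype(np.float32)); b=cv2.boxPoints((c,wh,a))
    W=back(t,b,127)[:,:2]; print(nm,q.sum(),wh,back(t,c,127).round(1),W.round(0).tolist())
    u=np.argwhere(q)[:,::-1];W=back(t,u,127)[:,:2];_,_,V=np.linalg.svd(W-W.mean(0));print(W.mean(0),np.degrees(np.arctan2(V[0,1],V[0,0])))
tc=np.array([[193,203],[325,207],[317,338],[183,331]])*.7
print("tray",back(t,tc,15).round(0).tolist(),back(t,tc,15).mean(0).round(0))
for nm,q in dict(A=[[340,207],[389,203],[403,313],[351,318]],B=[[427,204],[479,204],[482,314],[427,316]]).items():
    W=back(t,np.array(q)*.7,91);print(nm,W.mean(0).round(0),W.round(0)[:,:2].tolist())
E
```

```text
platform x y yaw th(near low = positive)  [ 5.30576e+02 -3.00596e+02  1.90000e-02  1.33000e-01 -5.27000e-01
  1.45100e+00] [1.183 1.194 0.006 0.013] [ 0.4 -0.3 -0.3 -0.4 -0.2  0.6  0.4  0.5  0.7 -0.4  0.8 -0.6 -0.5  0.2
 -0.6  0.  -0.4  1. ]
knob [[ 352.3 -295.3  104. ]
 [ 399.2 -308.1  104. ]
 [ 394.8 -321.4  104. ]
 [ 348.5 -308.7  104. ]] [[ 373.7 -308.4  104. ]]
knob top [[ 377.7 -298.1  100. ]]
A 126 (27.497453689575195, 4.417261123657227) [[549.8  71.4 127. ]] [[582.0, 80.0], [583.0, 69.0], [517.0, 63.0], [516.0, 73.0]]
[549.41348355  71.35319195] -174.27091890085072
B 127 (28.057567596435547, 4.4764204025268555) [[547.5 -71.7 127. ]] [[581.0, -66.0], [581.0, -77.0], [514.0, -77.0], [514.0, -67.0]]
[549.29543556 -71.72747338] -179.99344010179306
tray [[677.0, 409.0, 15.0], [663.0, 160.0, 15.0], [418.0, 176.0, 15.0], [437.0, 424.0, 15.0]] [549. 292.  15.]
A [548.  70.  91.] [[642.0, 123.0], [647.0, 37.0], [455.0, 17.0], [448.0, 106.0]]
B [546. -72.  91.] [[644.0, -29.0], [641.0, -119.0], [450.0, -118.0], [449.0, -24.0]]
```

```bash
cat > plan.py <<'E'
import sys, numpy as np
from cell import env
# plan.py x y z psi_deg : total move in current tool axes (shift first, then turn)
def plan(*a):
    s=env.state();p=s["eef_pos"];ps=s["tcp_rot"][2]
    print("t %.1f pos %s psi %.1f (rp %s) op %.3f gf %.1f F %s q6 %.2f"%(s["t"],p.round(1),np.degrees(ps),np.degrees(s["tcp_rot"][:2]).round(2),s["opening"],s["grip_force"],s["ft_force"].round(1),s["joints"][5]))
    for w in a:
        d=np.array(w[:3])-p;c,n=np.cos(ps),np.sin(ps)
        v=np.array([c*d[0]+n*d[1],n*d[0]-c*d[1],-d[2]]);turn=(np.degrees(ps)-w[3]+180)%360-180
        print("->",w,"shift",v.round(1),"turn",round(turn,1),"rows@48:",round(np.linalg.norm(v)/48,1), "rows turn@8.5",round(abs(turn)/8.5,1))
        p=np.array(w[:3],float);ps=np.radians(w[3])
if __name__=="__main__": plan(*[tuple(map(float,x.split(","))) for x in sys.argv[1:]])
E
python3 plan.py 480,100,222,165 375.7,-303.4,180,165 375.7,-303.4,88,165
```

```text
t 0.2 pos [162.3 603.4 222.3] psi 164.9 (rp [-179.96   -0.  ]) op 0.999 gf 0.0 F [ 0.  -0.   0.3] q6 -0.11
-> (480.0, 100.0, 222.0, 165.0) shift [-4.376e+02 -4.036e+02  3.000e-01] turn -0.1 rows@48: 12.4 rows turn@8.5 0.0
-> (375.7, -303.4, 180.0, 165.0) shift [  -3.7 -416.6   42. ] turn 0.0 rows@48: 8.7 rows turn@8.5 0.0
-> (375.7, -303.4, 88.0, 165.0) shift [ 0.  0. 92.] turn 0.0 rows@48: 1.9 rows turn@8.5 0.0
```

Emit:
carry_out:
  motion:
    - [-31.3, -28.8, 0, 0, 0.5]
    - [-31.3, -28.8, 0, 0, 0.5]
    - [-31.3, -28.8, 0, 0, 0.5]
    - [-31.3, -28.8, 0, 0, 0.5]
    - [-31.3, -28.8, 0, 0, 0.5]
    - [-31.3, -28.8, 0, 0, 0.5]
    - [-31.3, -28.8, 0, 0, 0.5]
    - [-31.3, -28.8, 0, 0, 0.5]
    - [-31.3, -28.8, 0, 0, 0.5]
    - [-31.3, -28.8, 0, 0, 0.5]
    - [-31.3, -28.8, 0, 0, 0.5]
    - [-31.3, -28.8, 0, 0, 0.5]

```text
t: 1.4
eef_pos: [435.9, 170.6, 222.7]
tcp_rot: [3.141, 0.0, 2.879]
ft_force: [1.0, 1.2, -0.1]
opening: 0.498
grip_force: 0.0
```

Emit:
carry_out:
  motion:
    - [-31.3, -28.8, 0, 0, 0.5]
    - [-31.3, -28.8, 0, 0, 0.5]
    - [-0.4, -41.7, 4, 0, 0.5]
    - [-0.4, -41.7, 4, 0, 0.5]
    - [-0.4, -41.7, 4, 0, 0.5]
    - [-0.4, -41.7, 4, 0, 0.5]
    - [-0.4, -41.7, 4, 0, 0.5]
    - [-0.4, -41.7, 4, 0, 0.5]
    - [-0.4, -41.7, 4, 0, 0.5]
    - [-0.4, -41.7, 4, 0, 0.5]
    - [-0.4, -41.7, 4, 0, 0.5]
    - [-0.4, -41.7, 4, 0, 0.5]

```text
t: 2.6
eef_pos: [375.5, -305.0, 182.5]
tcp_rot: [3.142, 0.0, 2.879]
ft_force: [-0.6, -0.3, -0.0]
opening: 0.501
grip_force: 0.0
```

```bash
python3 plan.py 375.7,-303.4,130,165 375.7,-303.4,88,165
```

```text
t 2.6 pos [ 375.5 -305.   182.5] psi 164.9 (rp [1.8e+02 1.0e-02]) op 0.501 gf 0.0 F [-0.6 -0.3 -0. ] q6 -2.13
-> (375.7, -303.4, 130.0, 165.0) shift [ 0.3  1.6 52.5] turn -0.1 rows@48: 1.1 rows turn@8.5 0.0
-> (375.7, -303.4, 88.0, 165.0) shift [ 0.  0. 42.] turn 0.0 rows@48: 0.9 rows turn@8.5 0.0
```

Emit:
carry_out:
  motion:
    - [0.3, 1, 30, 0, 0.5]
    - [0, 0, 30, 0, 0.5]
    - [0, 0, 20, 0, 0.5]
    - [0, 0, 14, 0, 0.5]
    - [0, 0, 0, 0, 0.5]
    - [0, 0, 0, 0, 1]
    - [0, 0, 0, 0, 1]
    - [0, 0, 0, 0, 1]
    - [0, 0, 0, 0, 1]
    - [0, 0, 0, 0, 1]
    - [0, 0, 0, 0, 1]

```text
t: 3.7
eef_pos: [376.2, -304.1, 89.1]
tcp_rot: [-3.139, 0.001, 2.879]
ft_force: [-8.9, -13.2, 1.2]
opening: 0.143
grip_force: 30.0
```

```bash
python3 plan.py; python3 -c "
from h import *
d=env.read_camera('side');cv2.imwrite('pics/k1.png',crop(d,230,240,190,140,3))"
```

```text
t 3.7 pos [ 376.2 -304.1   89.1] psi 165.0 (rp [-1.7984e+02  8.0000e-02]) op 0.143 gf 30.0 F [ -8.9 -13.2   1.2] q6 -2.12
```

View pics/k1.png

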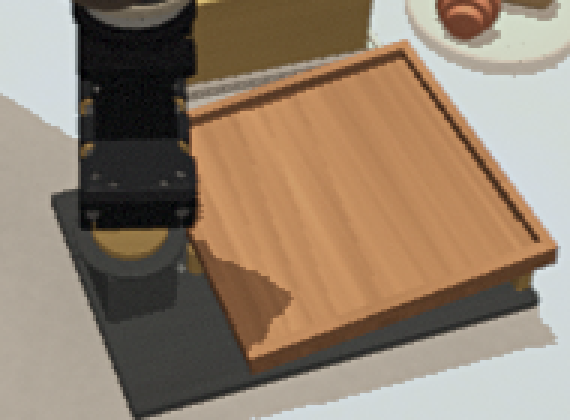

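Emit:
carry_out:
  motion:
    - [0.3, -0.9, 0, 0, 1]
    - [0, 0, 0, 8, 1]
    - [0, 0, 0, 8, 1]
    - [0, 0, 0, 8, 1]
    - [0, 0, 0, 8, 1]
    - [0, 0, 0, 8, 1]
    - [0, 0, 0, 8, 1]
    - [0, 0, 0, 8, 1]
    - [0, 0, 0, 8, 1]
    - [0, 0, 0, 0, 1]

```text
t: 4.75
eef_pos: [375.4, -304.7, 89.1]
tcp_rot: [-3.141, 0.003, 1.758]
ft_force: [-9.6, -12.2, 3.0]
opening: 0.141
grip_force: 30.0
```

```bash
python3 plan.py
```

```text
t 4.8 pos [ 375.4 -304.7   89.1] psi 100.7 (rp [-1.7998e+02  1.6000e-01]) op 0.141 gf 30.0 F [ -9.6 -12.2   3. ] q6 -1.00
```

Emit:
carry_out:
  motion:
    - [-0.7, -0.6, 0, 0, 1]
    - [0, 0, 0, 8, 1]
    - [0, 0, 0, 8, 1]
    - [0, 0, 0, 8, 1]
    - [0, 0, 0, 8, 1]
    - [0, 0, 0, 8, 1]
    - [0, 0, 0, 8, 1]
    - [0, 0, 0, 8, 1]
    - [0, 0, 0, 0, 1]
    - [0, 0, 0, 0, 1]

```text
t: 5.75
eef_pos: [374.6, -304.6, 89.1]
tcp_rot: [3.141, 0.001, 0.784]
ft_force: [-9.3, -6.3, 5.2]
opening: 0.143
grip_force: 30.0
```

```bash
python3 plan.py; python3 -c "
from h import *
import pickle
d=env.read_camera('side');t=env.read_camera('top');pickle.dump((t,d),open('v1.pkl','wb'));b=crop(d,245,250,175,130,4);a=crop(t,355,135,105,105,4)[:520,:420]
cv2.imwrite('pics/k2.png',b);cv2.imwrite('pics/k2t.png',a)"
```

```text
t 5.8 pos [ 374.6 -304.6   89.1] psi 44.9 (rp [1.7998e+02 7.0000e-02]) op 0.143 gf 30.0 F [-9.3 -6.3  5.2] q6 -0.03
```

View pics/k2.png

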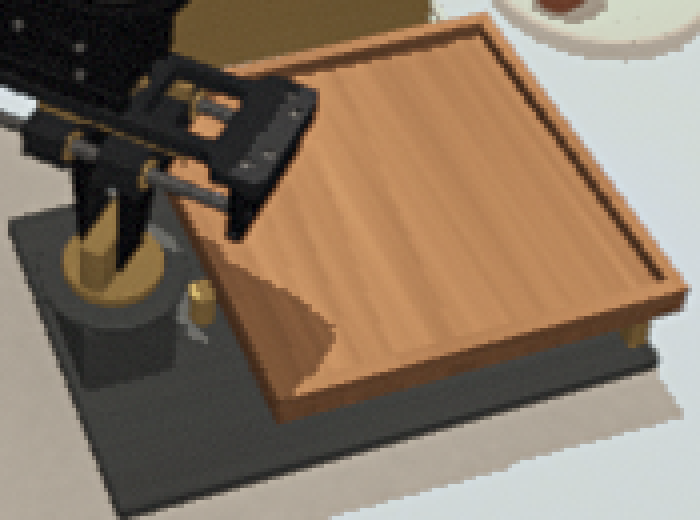

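```bash
python3 - <<'E'
from fit import *
t,s=load("v1.pkl")
# refine: intersect mask contour? use hand corners for side (far-left, far-right, near-right)
us=np.array([[485,13],[688,289],[281,401]])/4+[245,250]-.375
t0,s0=load("v0.pkl")
ut0=np.array([[30,43],[385,28],[396,375],[43,390]])/4+[355,135]-.375
us0=np.array([[480,14],[683,291],[277,438],[130,129]])/4+[245,250]-.375
for dth in (.131,None):
  f=lambda p:np.r_[(proj(t,model(p))-ut0).ravel(),(proj(s,model(p))-us0+p[4:6]).ravel(),p[4:6]*.3,
     (proj(s,model(np.r_[p[:3],p[3]-(dth or p[6])]))[:3]-us+p[4:6]).ravel()]
  r=least_squares(f,[530,-300,0,.1,0,0,.1]);print(r.x.round(4),(r.x[3]-(dth or r.x[6])).round(4),(2*r.cost)**.5)
E
python3 plan.py
```

```text
[ 5.308263e+02 -3.002430e+02  2.120000e-02  1.277000e-01 -4.906000e-01
  1.940600e+00  1.000000e-01] -0.0033 2.0073015276713844
[ 5.308279e+02 -3.002299e+02  2.120000e-02  1.274000e-01 -4.871000e-01
  1.945400e+00  1.301000e-01] -0.0027 2.0066071029426547
t 5.8 pos [ 374.6 -304.6   89.1] psi 45.0 (rp [1.7998e+02 7.0000e-02]) op 0.143 gf 30.0 F [-9.6 -6.2  6.3] q6 -0.03
```

View pics/k2t.png

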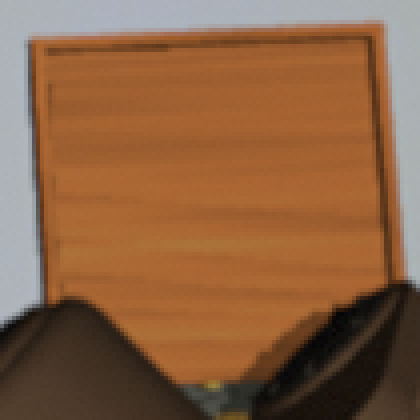

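Emit:
carry_out:
  motion:
    - [0, 0, 0, 0, 0.55]
    - [0, 0, 0, 0, 0.55]
    - [0, 0, 0, 0, 0.55]
    - [0, 0, 0, 0, 0.55]
    - [0, 0, -20, 0, 0.55]
    - [0, 0, -30, 0, 0.55]
    - [0, 0, 0, 0, 1]
    - [0, 0, 0, 0, 1]
    - [0, 0, 0, 0, 1]

```text
t: 6.75
eef_pos: [375.1, -303.6, 138.0]
tcp_rot: [-3.141, -0.0, 0.784]
ft_force: [0.1, -1.1, -0.3]
opening: 0.255
grip_force: 0.0
```

```bash
python3 plan.py 450,-302,100,45 450,-302,80,45
```

```text
t 6.8 pos [ 375.1 -303.6  138. ] psi 44.9 (rp [-1.7994e+02 -1.0000e-02]) op 0.255 gf 0.0 F [ 0.1 -1.1 -0.3] q6 -0.03
-> (450.0, -302.0, 100.0, 45.0) shift [54.2 51.8 38. ] turn -0.1 rows@48: 1.8 rows turn@8.5 0.0
-> (450.0, -302.0, 80.0, 45.0) shift [ 0.  0. 20.] turn 0.0 rows@48: 0.4 rows turn@8.5 0.0
```

Emit:
carry_out:
  motion:
    - [27, 26, 0, 0, 1]
    - [27.2, 25.8, 0, 0, 1]
    - [0, 0, 25, 0, 1]
    - [0, 0, 20, 0, 1]
    - [0, 0, 10, 0, 1]
    - [0, 0, 4, 0, 1]
    - [0, 0, 2, 0, 1]
    - [0, 0, 0, 0, 1]
    - [0, 0, 0, 0, 1]

```text
t: 7.65
eef_pos: [450.4, -302.5, 78.2]
tcp_rot: [3.141, -0.0, 0.784]
ft_force: [0.5, -0.2, -0.3]
opening: 0.001
grip_force: 0.0
```

Emit:
carry_out:
  motion:
    - [0, 0, 0.5, 0, 1]
    - [0, 0, 0.5, 0, 1]
    - [0, 0, 0, 0, 1]
    - [0, 0, 0, 0, 1]

```text
t: 8.05
eef_pos: [450.2, -302.3, 76.7]
tcp_rot: [3.142, -0.0, 0.784]
ft_force: [0.3, -0.4, -1.1]
opening: 0.005
grip_force: 0.0
```

```bash
python3 plan.py 615,-300,87,45
```

```text
t 8.1 pos [ 450.2 -302.3   76.7] psi 44.9 (rp [ 1.8e+02 -1.0e-02]) op 0.005 gf 0.0 F [ 0.3 -0.4 -1.1] q6 0.07
-> (615.0, -300.0, 87.0, 45.0) shift [118.2 114.8 -10.3] turn -0.1 rows@48: 3.4 rows turn@8.5 0.0
```

Emit:
carry_out:
  motion:
    - [0, 0, 0.5, 0, 1]
    - [0, 0, 0.5, 0, 1]
    - [0, 0, 0, 0, 1]
    - [0, 0, 0, 0, 1]

```text
t: 8.45
eef_pos: [450.3, -302.3, 76.0]
tcp_rot: [3.141, -0.0, 0.784]
ft_force: [-0.6, 1.3, 5.6]
opening: 0.004
grip_force: 3.3
```

Emit:
carry_out:
  motion:
    - [0, 0, 0.5, 0, 1]
    - [0, 0, 0, 0, 1]
    - [0, 0, 0, 0, 1]

```text
t: 8.75
eef_pos: [450.3, -302.3, 75.9]
tcp_rot: [3.141, -0.0, 0.784]
ft_force: [-2.5, 1.2, 11.1]
opening: 0.004
grip_force: 5.8
```

Emit:
carry_out:
  motion:
    - [0, 0, -13, 0, 1]
    - [30, 29, 0, 0, 1]
    - [30, 29, 0, 0, 1]
    - [30, 29, 0, 0, 1]
    - [28, 28, 0, 0, 1]
    - [0, 0, 8, 0, 1]
    - [0, 0, 3, 0, 1]
    - [0, 0, 0, 0, 1]
    - [0, 0, 0, 0, 1]

```text
t: 9.65
eef_pos: [614.1, -300.5, 77.4]
tcp_rot: [-3.141, 0.0, 0.784]
ft_force: [0.6, -0.4, 0.4]
opening: 0.002
grip_force: 0.0
```

Emit:
carry_out:
  motion:
    - [0, 0, 0.5, 0, 1]
    - [0, 0, 0.5, 0, 1]
    - [0, 0, 0, 0, 1]
    - [0, 0, 0, 0, 1]

```text
t: 10.05
eef_pos: [614.8, -300.5, 76.3]
tcp_rot: [-3.142, 0.0, 0.784]
ft_force: [-1.8, -0.1, 1.9]
opening: 0.005
grip_force: 1.1
```

Emit:
carry_out:
  motion:
    - [0, 0, 0.5, 0, 1]
    - [0, 0, 0, 0, 1]
    - [0, 0, 0, 0, 1]

```text
t: 10.35
eef_pos: [614.8, -300.5, 76.3]
tcp_rot: [3.141, 0.0, 0.784]
ft_force: [-4.1, -0.1, 7.4]
opening: 0.006
grip_force: 3.4
```

```bash
python3 plan.py 614,-300.5,180,45 549.4,71.3,180,45 549.4,71.3,180,5.7; python3 - <<'E'
from h import *
t,_=load("v0.pkl")
for n,p in dict(wine=(372,160),tumb=(308,166),plate=(464,150)).items(): print(n,back(t,np.array(p)*.7,0).round(0))
E
```

```text
t 10.3 pos [ 614.8 -300.5   76.3] psi 44.9 (rp [1.7999e+02 1.0000e-02]) op 0.006 gf 3.4 F [-4.1 -0.1  7.4] q6 0.24
-> (614.0, -300.5, 180.0, 45.0) shift [  -0.6   -0.6 -103.7] turn -0.1 rows@48: 2.2 rows turn@8.5 0.0
-> (549.4, 71.3, 180.0, 45.0) shift [ 217.2 -308.6   -0. ] turn 0.0 rows@48: 7.9 rows turn@8.5 0.0
-> (549.4, 71.3, 180.0, 5.7) shift [ 0.  0. -0.] turn 39.3 rows@48: 0.0 rows turn@8.5 4.6
wine [[757.  72.   0.]]
tumb [[748. 194.   0.]]
plate [[ 772. -105.    0.]]
```

Emit:
carry_out:
  motion:
    - [0, 0, -35, 0, 1]
    - [0, 0, -35, 0, 0.5]
    - [0, 0, -35, 0, 0.5]
    - [24.1, -34.3, 0, 0, 0.5]
    - [24.1, -34.3, 0, 0, 0.5]
    - [24.1, -34.3, 0, 0, 0.5]
    - [24.1, -34.3, 0, 0, 0.5]
    - [24.1, -34.3, 0, 0, 0.5]
    - [24.1, -34.3, 0, 0, 0.5]
    - [24.1, -34.3, 0, 0, 0.5]
    - [24.1, -34.3, 0, 0, 0.5]
    - [24.1, -34.3, 0, 0, 0.5]

```text
t: 11.55
eef_pos: [550.0, 73.1, 180.7]
tcp_rot: [3.142, -0.0, 0.784]
ft_force: [0.5, -0.3, 0.3]
opening: 0.501
grip_force: 0.0
```

Emit:
carry_out:
  motion:
    - [0, 0, 0, 7.9, 0.5]
    - [0, 0, 0, 7.9, 0.5]
    - [0, 0, 0, 7.9, 0.5]
    - [0, 0, 0, 7.8, 0.5]
    - [0, 0, 0, 7.8, 0.5]
    - [0, 0, 0, 0, 0.5]

```text
t: 12.15
eef_pos: [550.4, 71.5, 180.6]
tcp_rot: [-3.141, -0.0, 0.097]
ft_force: [-0.1, 0.8, -0.2]
opening: 0.504
grip_force: 0.0
```

```bash
python3 plan.py 549.4,71.3,106,5.7
```

```text
t 12.2 pos [550.4  71.5 180.6] psi 5.5 (rp [-1.7999e+02 -1.0000e-02]) op 0.504 gf 0.0 F [-0.1  0.8 -0.2] q6 1.48
-> (549.4, 71.3, 106.0, 5.7) shift [-1.1  0.1 74.6] turn -0.2 rows@48: 1.6 rows turn@8.5 0.0
```

Descend, grip, then lift 85 mm.

Emit:
carry_out:
  motion:
    - [-1, 0, 30, 0, 0.5]
    - [0, 0, 25, 0, 0.5]
    - [0, 0, 12, 0, 0.5]
    - [0, 0, 7.6, 0, 0.5]
    - [0, 0, 0, 0, 0.5]
    - [0, 0, 0, 0, 1]
    - [0, 0, 0, 0, 1]
    - [0, 0, 0, 0, 1]
    - [0, 0, 0, 0, 1]
    - [0, 0, 0, 0, 1]
    - [0, 0, 0, 0, 1]

```text
t: 13.25
eef_pos: [549.4, 71.4, 106.1]
tcp_rot: [-3.141, -0.0, 0.099]
ft_force: [-0.2, 1.2, 1.2]
opening: 0.145
grip_force: 30.0
```

Emit:
carry_out:
  motion:
    - [0, 0, -10, 0, 1]
    - [0, 0, -20, 0, 1]
    - [0, 0, -25, 0, 1]
    - [0, 0, -25, 0, 1]
    - [0, 0, -15, 0, 1]
    - [0, 0, 0, 0, 1]

```text
t: 13.85
eef_pos: [550.1, 71.3, 203.3]
tcp_rot: [3.141, -0.004, 0.099]
ft_force: [1.0, 0.2, -3.6]
opening: 0.146
grip_force: 30.0
```

```bash
python3 plan.py 552.7,352,200,5.7 552.7,352,200,-3.5 552.7,352,105.5,-3.5
```

```text
t 13.8 pos [550.1  71.3 203.3] psi 5.6 (rp [179.98  -0.2 ]) op 0.146 gf 30.0 F [ 1.   0.2 -3.6] q6 1.48
-> (552.7, 352.0, 200.0, 5.7) shift [  30.2 -279.1    3.3] turn -0.1 rows@48: 5.8 rows turn@8.5 0.0
-> (552.7, 352.0, 200.0, -3.5) shift [ 0.  0. -0.] turn 9.2 rows@48: 0.0 rows turn@8.5 1.1
-> (552.7, 352.0, 105.5, -3.5) shift [ 0.  -0.  94.5] turn 0.0 rows@48: 2.0 rows turn@8.5 0.0
```

Emit:
carry_out:
  motion:
    - [3.4, -31, 0, 0, 1]
    - [3.4, -31, 0, 0, 1]
    - [3.4, -31, 0, 0, 1]
    - [3.4, -31, 0, 0, 1]
    - [3.4, -31, 0, 0, 1]
    - [3.4, -31, 0, 0, 1]
    - [3.4, -31, 0, 0, 1]
    - [3.4, -31, 0, 0, 1]
    - [3, -31, 0, 0, 1]
    - [0, 0, 0, 4.6, 1]
    - [0, 0, 0, 4.5, 1]
    - [0, 0, 0, 0, 1]

```text
t: 15.05
eef_pos: [551.5, 351.9, 199.7]
tcp_rot: [3.141, 0.002, -0.061]
ft_force: [0.1, -1.2, -3.9]
opening: 0.143
grip_force: 30.0
```

```bash
python3 plan.py 552.7,352,106,-3.5;  python3 -c "
from h import *
d=env.read_camera('side');t=env.read_camera('top')
cv2.imwrite('pics/m1.png',np.vstack([crop(d,150,60,260,200,2)[:, :520],crop(t,120,120,260,130,2)])[:600])"
```

```text
t 15.1 pos [551.5 351.9 199.7] psi -3.5 (rp [1.7994e+02 1.1000e-01]) op 0.143 gf 30.0 F [ 0.1 -1.2 -3.9] q6 2.10
-> (552.7, 352.0, 106.0, -3.5) shift [ 1.2 -0.1 93.7] turn 0.0 rows@48: 2.0 rows turn@8.5 0.0
```

View pics/m1.png

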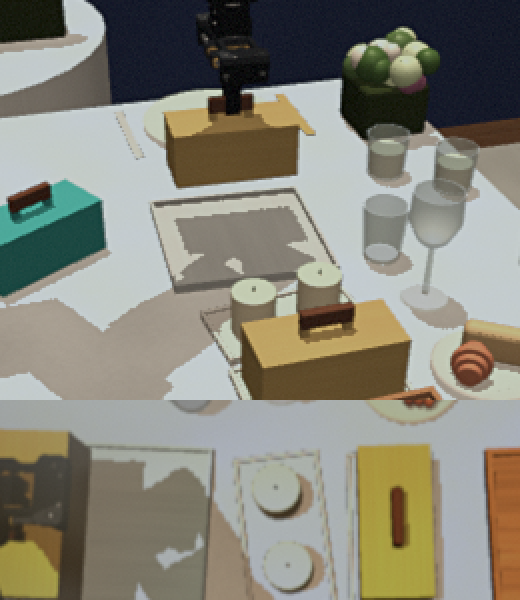

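Emit:
carry_out:
  motion:
    - [1.2, 0, 30, 0, 1]
    - [0, 0, 30, 0, 1]
    - [0, 0, 20, 0, 1]
    - [0, 0, 8, 0, 1]
    - [0, 0, 4, 0, 1]
    - [0, 0, 1.5, 0, 1]
    - [0, 0, 0, 0, 1]
    - [0, 0, 0, 0, 1]

```text
t: 15.95
eef_pos: [553.6, 352.0, 108.5]
tcp_rot: [-3.141, -0.001, -0.06]
ft_force: [0.9, 0.4, -3.0]
opening: 0.146
grip_force: 30.0
```

```bash
python3 plan.py
```

```text
t 15.9 pos [553.6 352.  108.5] psi -3.4 (rp [-1.7995e+02 -8.0000e-02]) op 0.146 gf 30.0 F [ 0.9  0.4 -3. ] q6 2.10
```

Emit:
carry_out:
  motion:
    - [0, 0, 2, 0, 1]
    - [0, 0, 1.5, 0, 1]
    - [0, 0, 0, 0, 1]
    - [0, 0, 0, 0, 1]

```text
t: 16.35
eef_pos: [554.4, 352.1, 107.4]
tcp_rot: [-3.14, -0.004, -0.06]
ft_force: [-2.6, -4.6, 20.0]
opening: 0.146
grip_force: 30.0
```

```bash
python3 -c "
from h import *
print(env.state()['moment'])
d=env.read_camera('side');t=env.read_camera('top')
cv2.imwrite('pics/m2.png',np.vstack([crop(d,205,120,130,80,4),crop(t,110,125,130,120,4)[:280]]))"
```

```text
[-0.94561325  0.93090738  0.07123674]
```

View pics/m2.png

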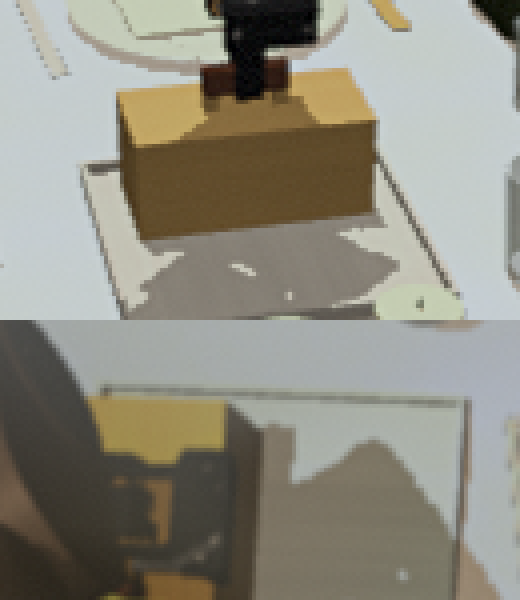

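Emit:
carry_out:
  motion:
    - [0, 0, -1, 0, 1]
    - [0, 0, 0, 0, 0.7]
    - [0, 0, 0, 0, 0.5]
    - [0, 0, 0, 0, 0.5]
    - [0, 0, 0, 0, 0.5]
    - [0, 0, -20, 0, 0.5]
    - [0, 0, -45, 0, 0.5]
    - [0, 0, -10, 0, 0.5]

```text
t: 17.25
eef_pos: [554.6, 352.6, 184.2]
tcp_rot: [-3.139, -0.005, -0.06]
ft_force: [0.1, -0.2, 0.6]
opening: 0.495
grip_force: 0.0
```

```bash
python3 plan.py 549.3,-71.7,180,-3.5 549.3,-71.7,180,0 549.3,-71.7,106,0;  python3 -c "
from h import *
d=env.read_camera('side');t=env.read_camera('top')
print(back(d,np.array([[202,64],[290,58]])/4+[205,120],126))
cv2.imwrite('pics/m3.png',np.hstack([crop(d,205,110,120,100,4),crop(t,130,125,80,100,4)]))"
```

```text
t 17.2 pos [554.6 352.6 184.2] psi -3.4 (rp [-179.83   -0.28]) op 0.495 gf 0.0 F [ 0.1 -0.2  0.6] q6 2.10
-> (549.3, -71.7, 180.0, -3.5) shift [ 20.3 423.9   4.2] turn 0.1 rows@48: 8.8 rows turn@8.5 0.0
-> (549.3, -71.7, 180.0, 0.0) shift [ 0. -0. -0.] turn -3.5 rows@48: 0.0 rows turn@8.5 0.4
-> (549.3, -71.7, 106.0, 0.0) shift [ 0.  0. 74.] turn 0.0 rows@48: 1.5 rows turn@8.5 0.0
[[520.26984793 352.05063487 126.        ]
 [588.18640816 343.0865989  126.        ]]
```

View pics/m3.png

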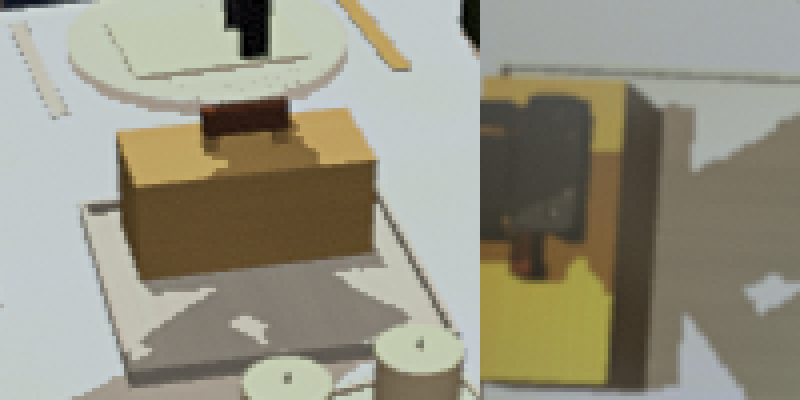

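Emit:
carry_out:
  motion:
    - [2, 42.4, 0, 0, 0.5]
    - [2, 42.4, 0, 0, 0.5]
    - [2, 42.4, 0, 0, 0.5]
    - [2, 42.4, 0, 0, 0.5]
    - [2, 42.4, 0, 0, 0.5]
    - [2, 42.4, 0, 0, 0.5]
    - [2, 42.4, 0, 0, 0.5]
    - [2, 42.4, 0, 0, 0.5]
    - [2, 42.4, 0, 0, 0.5]
    - [2, 42.4, 0, 0, 0.5]
    - [0, 0, 0, -3.5, 0.5]
    - [0, 0, 0, 0, 0.5]

```text
t: 18.55
eef_pos: [546.9, -73.6, 178.5]
tcp_rot: [-3.141, 0.002, -0.001]
ft_force: [-0.3, 0.0, 0.7]
opening: 0.501
grip_force: 0.0
```

```bash
python3 plan.py 549.3,-71.7,106,0;  python3 -c "
from h import *
import pickle
d=env.read_camera('side');t=env.read_camera('top');pickle.dump((t,d),open('v2.pkl','wb'))
cv2.imwrite('pics/m4.png',crop(t,120,120,266,140,3))"
```

```text
t 18.6 pos [546.9 -73.6 178.5] psi -0.0 (rp [-1.7996e+02  1.3000e-01]) op 0.501 gf 0.0 F [-0.3  0.   0.7] q6 1.32
-> (549.3, -71.7, 106.0, 0.0) shift [ 2.3 -1.9 72.5] turn -0.0 rows@48: 1.5 rows turn@8.5 0.0
```

View pics/m4.png

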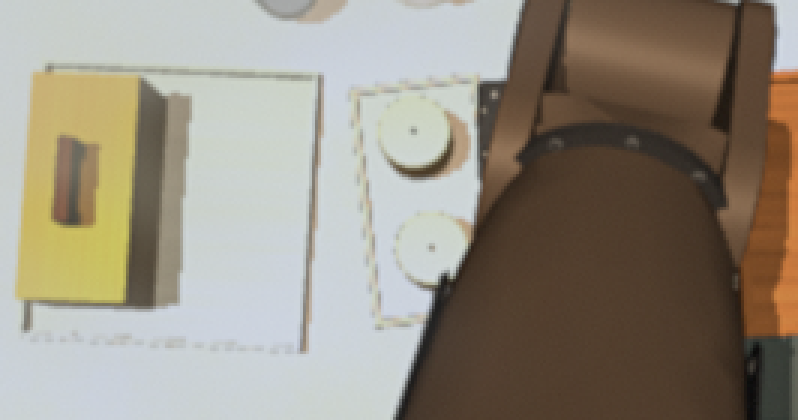

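```bash
python3 -c "
from h import *
t,d=load('v2.pkl')
f=lambda q:np.array(q)/3+[120,120]-.33
print(back(t,f([[35,72],[138,77],[125,304],[17,299]]),90).round(0))
print(back(t,f([[47,66],[322,76],[303,351],[25,332]]),15).round(0))
print(back(t,f([[414,132],[431,248]]),71).round(1))
"
```

```text
[[652. 390.  90.]
 [646. 304.  90.]
 [457. 313.  90.]
 [463. 401.  90.]]
[[678. 409.  15.]
 [663. 161.  15.]
 [418. 180.  15.]
 [440. 424.  15.]]
[[597.8  75.7  71. ]
 [499.2  63.   71. ]]
```

Emit:
carry_out:
  motion:
    - [2.3, -1.9, 30, 0, 0.5]
    - [0, 0, 25, 0, 0.5]
    - [0, 0, 12, 0, 0.5]
    - [0, 0, 5.5, 0, 0.5]
    - [0, 0, 0, 0, 0.5]
    - [0, 0, 0, 0, 1]
    - [0, 0, 0, 0, 1]
    - [0, 0, 0, 0, 1]
    - [0, 0, 0, 0, 1]
    - [0, 0, 0, 0, 1]
    - [0, 0, 0, 0, 1]

```text
t: 19.75
eef_pos: [549.8, -70.7, 107.4]
tcp_rot: [-3.141, 0.0, 0.001]
ft_force: [0.9, 0.0, -3.3]
opening: 0.145
grip_force: 30.0
```

Emit:
carry_out:
  motion:
    - [0, 0, -10, 0, 1]
    - [0, 0, -20, 0, 1]
    - [0, 0, -25, 0, 1]
    - [0, 0, -25, 0, 1]
    - [0, 0, -15, 0, 1]
    - [0, 0, 0, 0, 1]

```text
t: 20.35
eef_pos: [550.6, -70.8, 204.9]
tcp_rot: [3.141, -0.004, 0.001]
ft_force: [0.4, -0.3, -3.6]
opening: 0.141
grip_force: 30.0
```

```bash
python3 plan.py 545.3,234,200,0 545.3,234,200,-3.5 545.3,234,105.5,-3.5
```

```text
t 20.4 pos [550.6 -70.8 204.9] psi 0.0 (rp [179.96  -0.21]) op 0.141 gf 30.0 F [ 0.4 -0.3 -3.6] q6 1.32
-> (545.3, 234.0, 200.0, 0.0) shift [  -5.1 -304.8    4.9] turn 0.0 rows@48: 6.4 rows turn@8.5 0.0
-> (545.3, 234.0, 200.0, -3.5) shift [ 0.  0. -0.] turn 3.5 rows@48: 0.0 rows turn@8.5 0.4
-> (545.3, 234.0, 105.5, -3.5) shift [ 0.  -0.  94.5] turn 0.0 rows@48: 2.0 rows turn@8.5 0.0
```

Emit:
carry_out:
  motion:
    - [-0.6, -34, 0, 0, 1]
    - [-0.6, -34, 0, 0, 1]
    - [-0.6, -34, 0, 0, 1]
    - [-0.6, -34, 0, 0, 1]
    - [-0.6, -34, 0, 0, 1]
    - [-0.6, -34, 0, 0, 1]
    - [-0.6, -34, 0, 0, 1]
    - [-0.6, -34, 0, 0, 1]
    - [-0.4, -32, 0, 0, 1]
    - [0, 0, 0, 3.5, 1]
    - [0, 0, 0, 0, 1]

```text
t: 21.45
eef_pos: [543.8, 234.0, 201.4]
tcp_rot: [3.141, 0.002, -0.06]
ft_force: [-0.1, -0.7, -3.7]
opening: 0.146
grip_force: 30.0
```

Emit:
carry_out:
  motion:
    - [0, 0, 30, 0, 1]
    - [0, 0, 30, 0, 1]
    - [0, 0, 20, 0, 1]
    - [0, 0, 8, 0, 1]
    - [0, 0, 2, 0, 1]
    - [0, 0, 0, 0, 1]
    - [0, 0, 0, 0, 1]

```text
t: 22.15
eef_pos: [545.0, 233.3, 113.6]
tcp_rot: [-3.141, -0.002, -0.06]
ft_force: [1.1, 0.1, -2.1]
opening: 0.148
grip_force: 30.0
```

```bash
python3 plan.py 545.3,234,105.5,-3.5;python3 -c "
from h import *
import pickle
d=env.read_camera('side');t=env.read_camera('top');pickle.dump((t,d),open('v3.pkl','wb'))
cv2.imwrite('pics/m5.png',np.vstack([crop(d,170,100,260,150,3)[:,:780],crop(t,120,130,260,50,3)]))"
```

```text
t 22.1 pos [545.  233.3 113.6] psi -3.4 (rp [-1.7997e+02 -9.0000e-02]) op 0.148 gf 30.0 F [ 1.1  0.1 -2.1] q6 1.92
-> (545.3, 234.0, 105.5, -3.5) shift [ 0.2 -0.7  8.1] turn 0.1 rows@48: 0.2 rows turn@8.5 0.0
```

View pics/m5.png

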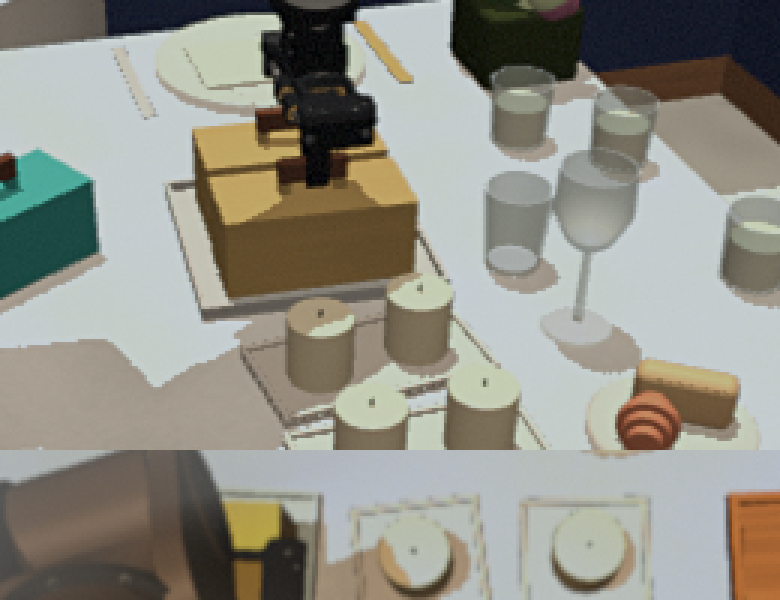

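Emit:
carry_out:
  motion:
    - [0, 0, 3, 0, 1]
    - [0, 0, 2, 0, 1]
    - [0, 0, 1, 0, 1]
    - [0, 0, 0, 0, 1]
    - [0, 0, 0, 0, 1]

```text
t: 22.75
eef_pos: [544.5, 233.3, 106.5]
tcp_rot: [-3.142, 0.0, -0.06]
ft_force: [-0.2, -0.9, -3.6]
opening: 0.148
grip_force: 30.0
```

Emit:
carry_out:
  motion:
    - [0, 0, 0.5, 0, 1]
    - [0, 0, 0.5, 0, 1]
    - [0, 0, 0, 0, 1]
    - [0, 0, 0, 0, 1]

```text
t: 23.15
eef_pos: [544.6, 233.2, 106.3]
tcp_rot: [-3.141, -0.001, -0.06]
ft_force: [-3.0, -1.9, 5.2]
opening: 0.149
grip_force: 30.0
```

Emit:
carry_out:
  motion:
    - [0, 0, -1, 0, 1]
    - [0, 0, 0, 0, 0.7]
    - [0, 0, 0, 0, 0.5]
    - [0, 0, 0, 0, 0.5]
    - [0, 0, 0, 0, 0.5]
    - [0, 0, -20, 0, 0.5]
    - [0, 0, -45, 0, 0.5]
    - [0, 0, -30, 3.4, 0.1]
    - [0, 0, 0, 0, 0.1]

```text
t: 24.05
eef_pos: [546.0, 233.8, 205.7]
tcp_rot: [-3.139, -0.006, -0.121]
ft_force: [-1.1, -0.2, -0.3]
opening: 0.619
grip_force: 0.0
```

```bash
cat > cand.py <<'E'
from h import *
def candles(t,box=(230,120,480,260)):
    """cream tops in the top view -> world xy at given height (71 in dish)"""
    x0,y0,x1,y1=box; g=cv2.cvtColor(t["color"],cv2.COLOR_RGB2HSV)[y0:y1,x0:x1]
    m=((g[...,0]>18)&(g[...,0]<45)&(g[...,1]>22)&(g[...,1]<110)&(g[...,2]>125)).astype(np.uint8)
    m=cv2.morphologyEx(m,cv2.MORPH_OPEN,np.ones((5,5),np.uint8))
    n,l,st,c=cv2.connectedComponentsWithStats(m); return [(st[i,4],tuple(st[i,2:4]),c[i]+[x0,y0]) for i in range(1,n) if st[i,4]>80]
if __name__=="__main__":
    import sys
    z=71
    t=env.read_camera("top")
    for a,wh,c in candles(t): print(a,wh,c.round(1),"dish:",back(t,c,71)[0].round(1),"plat:",back(t,c,133)[0].round(1))
E
python3 cand.py; python3 plan.py; python3 -c "
from h import *
t,_=load('v3.pkl');g=cv2.cvtColor(t['color'],cv2.COLOR_RGB2HSV)
for u,v in [(316,186),(316,176),(323,186),(256,166),(240,210),(300,170)]: print(u,v,g[v,u])"
```

```text
256 (np.int32(33), np.int32(11)) [319.5 125.2] dish: [693.4 -83.1  71. ] plat: [674.1 -78.1 133. ]
157 (np.int32(19), np.int32(13)) [319.7 155.3] dish: [615.3 -81.3  71. ] plat: [600.8 -76.4 133. ]
t 24.1 pos [545.1 233.5 203.3] psi -6.9 (rp [-179.91   -0.2 ]) op 0.651 gf 0.0 F [ 0.1 -0.2 -0.1] q6 1.98
316 186 [ 81   9 189]
316 176 [18 82 78]
323 186 [ 75   8 190]
256 166 [ 50  12 191]
240 210 [ 17  63 159]
300 170 [ 75   8 190]
```

```bash
python3 -c "
from h import *
t=env.read_camera('top');c=cv2.cvtColor(t['color'],cv2.COLOR_RGB2LAB);g=cv2.cvtColor(t['color'],cv2.COLOR_RGB2HSV)
for P in [(598,76,71),(610,85,71),(499,63,71),(499,-71,71),(599,-71,71),(590,-80,71),(548,71,6),(548,-71,6),(640,0,0)]:
    u,v=proj(t,P)[0].round().astype(int);print(P,(u,v),t['color'][v-1:v+2,u-1:u+2].reshape(-1,3).mean(0).round(),c[v,u],g[v,u])
b=cv2.imwrite('pics/n1.png',crop(t,225,120,250,150,3))"
```

```text
(598, 76, 71) (np.int64(258), np.int64(164)) [162. 137.  99.] [138 132 152] [ 18 105 150]
(610, 85, 71) (np.int64(254), np.int64(159)) [180. 151. 107.] [163 133 155] [ 18 103 180]
(499, 63, 71) (np.int64(263), np.int64(202)) [162. 138. 100.] [128 131 148] [ 18  96 136]
(499, -71, 71) (np.int64(317), np.int64(201)) [174. 180. 172.] [187 125 131] [ 51  10 181]
(599, -71, 71) (np.int64(316), np.int64(162)) [174. 179. 166.] [177 123 134] [ 44  19 171]
(590, -80, 71) (np.int64(320), np.int64(165)) [186. 193. 179.] [197 123 134] [ 43  18 193]
(548, 71, 6) (np.int64(262), np.int64(187)) [166. 143. 118.] [155 133 145] [ 15  75 166]
(548, -71, 6) (np.int64(315), np.int64(186)) [184. 190. 187.] [195 126 128] [ 80   8 190]
(640, 0, 0) (np.int64(287), np.int64(153)) [186. 192. 196.] [197 127 125] [104  14 197]
```

View pics/n1.png

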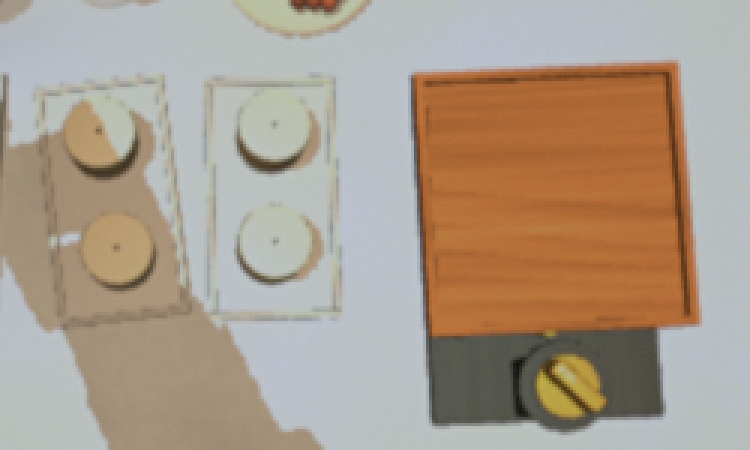

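```bash
cat > cand.py <<'E'
from h import *
import sys
def wicks(t,z,qs,r=6):
    g=cv2.cvtColor(t["color"],cv2.COLOR_RGB2GRAY); b=cv2.morphologyEx(g,cv2.MORPH_BLACKHAT,np.ones((4,4),np.uint8)).astype(float)
    out=[]
    for q in qs:
        u,v=proj(t,(q[0],q[1],z))[0].round().astype(int); w=b[v-r:v+r+1,u-r:u+r+1]; k=np.unravel_index(w.argmax(),w.shape); v,u=v-r+k[0],u-r+k[1]
        W=b[v-1:v+2,u-1:u+2]; yy,xx=np.mgrid[-1:2,-1:2]; p=(u+(W*xx).sum()/W.sum(),v+(W*yy).sum()/W.sum())
        out.append((back(t,p,z)[0][:2].round(1).tolist(),round(W.max())))
    return out
# cand.py z x,y x,y ...
if __name__=="__main__":
    t=env.read_camera("top")
    for o in wicks(t,float(sys.argv[1]),[tuple(map(float,a.split(","))) for a in sys.argv[2:]]): print(o)
E
python3 cand.py 71 598,76 499,63 599,-71 499,-71
python3 plan.py 598,77,150,0 598,77,40,0;python3 -c "
from h import *
t,_=load('v2.pkl');print(back(t,np.array([[99,130],[116,248],[275,125],[275,241]])/3+[225,120]-.33,71).round(1))"
```

```text
([599.3, 76.7], 47)
([499.9, 63.2], 42)
([601.0, -71.6], 41)
([502.1, -69.1], 39)
t 24.2 pos [544.2 233.2 200.8] psi -6.8 (rp [1.7999e+02 4.0000e-02]) op 0.738 gf 0.0 F [-0.4  0.   1.3] q6 1.98
-> (598.0, 77.0, 150.0, 0.0) shift [ 72.  148.7  50.8] turn -6.8 rows@48: 3.6 rows turn@8.5 0.8
-> (598.0, 77.0, 40.0, 0.0) shift [  0.   0. 110.] turn 0.0 rows@48: 2.3 rows turn@8.5 0.0
[[599.5  75.7  71. ]
 [499.2  63.   71. ]
 [600.1 -72.2  71. ]
 [502.  -69.3  71. ]]
```

Emit:
carry_out:
  motion:
    - [14.6, 29.7, 6, 0, 0.1]
    - [14.6, 29.7, 6, 0, 0.1]
    - [14.6, 29.7, 6, 0, 0.1]
    - [14.6, 29.7, 6, 0, 0.1]
    - [14.6, 29.7, 10, 0, 0.1]
    - [0, 0, 10, -6.8, 0.1]
    - [0, 0, 0, 0, 0.1]
    - [0, 0, 0, 0, 0.1]

```text
t: 25.0
eef_pos: [598.8, 77.4, 156.6]
tcp_rot: [-3.141, 0.002, -0.004]
ft_force: [0.0, 0.2, 1.2]
opening: 0.9
grip_force: 0.0
```

```bash
python3 plan.py 599,77,41,0 599,77,165,0 581.8,-349.3,165,1.2 581.8,-349.3,105,1.2
```

```text
t 25.0 pos [598.8  77.4 156.6] psi -0.2 (rp [-1.7999e+02  1.1000e-01]) op 0.900 gf 0.0 F [0.  0.2 1.2] q6 1.59
-> (599.0, 77.0, 41.0, 0.0) shift [  0.2   0.4 115.6] turn -0.2 rows@48: 2.4 rows turn@8.5 0.0
-> (599.0, 77.0, 165.0, 0.0) shift [   0.    0. -124.] turn 0.0 rows@48: 2.6 rows turn@8.5 0.0
-> (581.8, -349.3, 165.0, 1.2) shift [-17.2 426.3  -0. ] turn -1.2 rows@48: 8.9 rows turn@8.5 0.1
-> (581.8, -349.3, 105.0, 1.2) shift [ 0.  0. 60.] turn 0.0 rows@48: 1.2 rows turn@8.5 0.0
```

Emit:
carry_out:
  motion:
    - [0, 0, 35, 0, 0.1]
    - [0, 0, 35, 0, 0.1]
    - [0, 0, 25, 0, 0.1]
    - [0, 0, 14, 0, 0.1]
    - [0, 0, 6.6, 0, 0.1]
    - [0, 0, 0, 0, 0.1]
    - [0, 0, 0, 0, 0.6]
    - [0, 0, 0, 0, 0.6]
    - [0, 0, 0, 0, 0.6]
    - [0, 0, 0, 0, 0.6]
    - [0, 0, 0, 0, 0.6]

```text
t: 26.1
eef_pos: [599.6, 77.1, 42.7]
tcp_rot: [3.142, -0.001, -0.001]
ft_force: [-1.2, -1.3, 6.0]
opening: 0.648
grip_force: 30.0
```

Emit:
carry_out:
  motion:
    - [0, 0, -15, 0, 0.6]
    - [0, 0, -35, 0, 0.6]
    - [0, 0, -40, 0, 0.6]
    - [0, 0, -35, 0, 0.6]
    - [0, 0, 0, 0, 0.6]

```text
t: 26.6
eef_pos: [601.0, 77.3, 172.4]
tcp_rot: [-3.141, -0.008, -0.001]
ft_force: [0.7, 0.3, -2.2]
opening: 0.648
grip_force: 30.0
```

```bash
python3 plan.py 581.8,-349.3,165,0 581.8,-349.3,105,0
```

```text
t 26.6 pos [601.   77.3 172.4] psi -0.1 (rp [-179.98   -0.46]) op 0.648 gf 30.0 F [ 0.7  0.3 -2.2] q6 1.59
-> (581.8, -349.3, 165.0, 0.0) shift [-18.8 426.7   7.4] turn -0.1 rows@48: 8.9 rows turn@8.5 0.0
-> (581.8, -349.3, 105.0, 0.0) shift [ 0.  0. 60.] turn 0.0 rows@48: 1.2 rows turn@8.5 0.0
```

Emit:
carry_out:
  motion:
    - [-1.6, 38.8, 0, 0, 0.6]
    - [-1.7, 38.8, 0, 0, 0.6]
    - [-1.7, 38.8, 0, 0, 0.6]
    - [-1.7, 38.8, 0, 0, 0.6]
    - [-1.7, 38.8, 0, 0, 0.6]
    - [-1.7, 38.8, 0, 0, 0.6]
    - [-1.7, 38.8, 0, 0, 0.6]
    - [-1.7, 38.8, 0, 0, 0.6]
    - [-1.7, 38.8, 0, 0, 0.6]
    - [-1.7, 38.8, 0, 0, 0.6]
    - [-1.7, 38.8, 0, 0, 0.6]
    - [0, 0, 0, 0, 0.6]

```text
t: 27.8
eef_pos: [579.1, -353.8, 165.7]
tcp_rot: [3.141, 0.001, -0.005]
ft_force: [-1.0, 0.6, -3.0]
opening: 0.648
grip_force: 30.0
```

Emit:
carry_out:
  motion:
    - [0, 0, 20, 0, 0.6]
    - [0, 0, 20, 0, 0.6]
    - [0, 0, 10, 0, 0.6]
    - [0, 0, 6, 0, 0.6]
    - [0, 0, 0, 0, 0.6]
    - [0, 0, 0, 0, 0.6]
    - [0, 0, 0, 0, 0.6]

```text
t: 28.5
eef_pos: [580.6, -349.7, 111.8]
tcp_rot: [3.141, -0.001, -0.001]
ft_force: [0.5, 0.4, -1.2]
opening: 0.649
grip_force: 30.0
```

```bash
python3 plan.py 581.8,-349.3,105,0
```

```text
t 28.5 pos [ 580.6 -349.7  111.8] psi -0.1 (rp [ 1.7996e+02 -7.0000e-02]) op 0.649 gf 30.0 F [ 0.5  0.4 -1.2] q6 0.93
-> (581.8, -349.3, 105.0, 0.0) shift [ 1.2 -0.4  6.8] turn -0.1 rows@48: 0.1 rows turn@8.5 0.0
```

Emit:
carry_out:
  motion:
    - [0, 0, 4, 0, 0.6]
    - [0, 0, 2, 0, 0.6]
    - [0, 0, 0.5, 0, 0.6]
    - [0, 0, 0, 0, 0.6]
    - [0, 0, 0, 0, 0.6]

```text
t: 29.0
eef_pos: [580.2, -349.6, 104.6]
tcp_rot: [-3.142, -0.0, -0.001]
ft_force: [-1.6, 1.2, 2.2]
opening: 0.65
grip_force: 30.0
```

Emit:
carry_out:
  motion:
    - [0, 0, 0.5, 0, 0.6]
    - [0, 0, 0, 0, 0.6]
    - [0, 0, 0, 0, 0.6]

```text
t: 29.3
eef_pos: [580.2, -349.6, 104.6]
tcp_rot: [3.141, -0.0, -0.001]
ft_force: [-3.3, 2.3, 5.5]
opening: 0.646
grip_force: 30.0
```

Emit:
carry_out:
  motion:
    - [0, 0, -0.5, 0, 0.5]
    - [0, 0, 0, 0, 0.2]
    - [0, 0, 0, 0, 0.2]
    - [0, 0, 0, 0, 0.2]
    - [0, 0, 0, 0, 0.2]
    - [0, 0, -25, 0, 0.2]
    - [0, 0, -30, 0, 0.2]
    - [0, 0, -15, 0, 0.1]
    - [0, 0, 0, 0, 0.1]

```text
t: 30.2
eef_pos: [580.9, -350.1, 176.5]
tcp_rot: [3.139, -0.003, -0.001]
ft_force: [-0.1, -0.8, -0.6]
opening: 0.882
grip_force: 0.0
```

```bash
python3 cand.py 71 499,63 599,-71 499,-71;python3 plan.py 500.2,63.7,165,0 500.2,63.7,42,0
```

```text
([499.9, 63.1], 51)
([600.7, -81.4], 104)
([504.1, -56.1], 3)
t 30.2 pos [ 580.3 -349.7  174.7] psi -0.1 (rp [ 1.7996e+02 -6.0000e-02]) op 0.893 gf 0.0 F [-1.  -0.4 -0.2] q6 0.93
-> (500.2, 63.7, 165.0, 0.0) shift [ -80.5 -413.3    9.7] turn -0.1 rows@48: 8.8 rows turn@8.5 0.0
-> (500.2, 63.7, 42.0, 0.0) shift [  0.   0. 123.] turn 0.0 rows@48: 2.6 rows turn@8.5 0.0
```

Emit:
carry_out:
  motion:
    - [-7.3, -37.6, 0, 0, 0.1]
    - [-7.3, -37.6, 0, 0, 0.1]
    - [-7.3, -37.6, 0, 0, 0.1]
    - [-7.3, -37.6, 0, 0, 0.1]
    - [-7.3, -37.6, 0, 0, 0.1]
    - [-7.3, -37.6, 0, 0, 0.1]
    - [-7.3, -37.6, 0, 0, 0.1]
    - [-7.3, -37.6, 0, 0, 0.1]
    - [-7.3, -37.6, 0, 0, 0.1]
    - [-7.3, -37.6, 0, 0, 0.1]
    - [-7.3, -37.4, 0, 0, 0.1]
    - [0, 0, 0, 0, 0.1]

```text
t: 31.45
eef_pos: [498.7, 67.1, 173.1]
tcp_rot: [-3.141, 0.003, 0.003]
ft_force: [-0.1, 0.3, -0.3]
opening: 0.9
grip_force: 0.0
```

```bash
python3 plan.py 500.2,63.7,42.5,0; python3 cand.py 71 599,-71 499,-71
```

```text
t 31.4 pos [498.7  67.1 173.1] psi 0.1 (rp [-1.7997e+02  1.5000e-01]) op 0.900 gf 0.0 F [-0.1  0.3 -0.3] q6 1.57
-> (500.2, 63.7, 42.5, 0.0) shift [  1.5   3.4 130.6] turn 0.1 rows@48: 2.7 rows turn@8.5 0.0
([601.0, -71.5], 40)
([489.5, -65.6], 87)
```

Emit:
carry_out:
  motion:
    - [0, 0, 35, 0, 0.1]
    - [0, 0, 35, 0, 0.1]
    - [0, 0, 35, 0, 0.1]
    - [0, 0, 16, 0, 0.1]
    - [0, 0, 7, 0, 0.1]
    - [0, 0, 0, 0, 0.1]
    - [0, 0, 0, 0, 0.1]

```text
t: 32.2
eef_pos: [500.7, 63.5, 46.9]
tcp_rot: [-3.142, -0.001, -0.001]
ft_force: [0.5, 1.0, 0.4]
opening: 0.9
grip_force: 0.0
```

Emit:
carry_out:
  motion:
    - [0, 0, 0, 0, 0.6]
    - [0, 0, 0, 0, 0.6]
    - [0, 0, 0, 0, 0.6]
    - [0, 0, 0, 0, 0.6]
    - [0, 0, 0, 0, 0.6]
    - [0, 0, 0, 0, 0.6]

```text
t: 32.8
eef_pos: [500.6, 63.8, 46.9]
tcp_rot: [3.142, -0.001, -0.001]
ft_force: [-0.2, -1.9, 6.5]
opening: 0.648
grip_force: 30.0
```

Emit:
carry_out:
  motion:
    - [0, 0, -15, 0, 0.6]
    - [0, 0, -35, 0, 0.6]
    - [0, 0, -40, 0, 0.6]
    - [0, 0, -35, 0, 0.6]
    - [0, 0, 0, 0, 0.6]
    - [0, 0, 0, 0, 0.6]

```text
t: 33.4
eef_pos: [500.1, 63.9, 171.4]
tcp_rot: [-3.141, -0.001, -0.001]
ft_force: [-1.1, 0.3, -2.2]
opening: 0.649
grip_force: 30.0
```

```bash
python3 plan.py 579.8,-249.3,165,0 579.8,-249.3,110,0; python3 cand.py 71 599,-71 499,-71
```

```text
t 33.4 pos [500.1  63.9 171.4] psi -0.1 (rp [-1.7999e+02 -4.0000e-02]) op 0.649 gf 30.0 F [-1.1  0.3 -2.2] q6 1.57
-> (579.8, -249.3, 165.0, 0.0) shift [ 79.9 313.1   6.4] turn -0.1 rows@48: 6.7 rows turn@8.5 0.0
-> (579.8, -249.3, 110.0, 0.0) shift [ 0.  0. 55.] turn 0.0 rows@48: 1.1 rows turn@8.5 0.0
([601.0, -71.5], 41)
([489.5, -65.6], 88)
```

Emit:
carry_out:
  motion:
    - [8.9, 34.8, 0, 0, 0.6]
    - [8.9, 34.8, 0, 0, 0.6]
    - [8.9, 34.8, 0, 0, 0.6]
    - [8.9, 34.8, 0, 0, 0.6]
    - [8.9, 34.8, 0, 0, 0.6]
    - [8.9, 34.8, 0, 0, 0.6]
    - [8.9, 34.8, 0, 0, 0.6]
    - [8.9, 34.8, 0, 0, 0.6]
    - [8.7, 34.7, 0, 0, 0.6]
    - [0, 0, 0, 0, 0.6]
    - [0, 0, 0, 0, 0.6]
    - [0, 0, 0, 0, 0.6]

```text
t: 34.65
eef_pos: [579.4, -248.4, 170.0]
tcp_rot: [-3.14, 0.002, -0.001]
ft_force: [-0.2, -0.1, -2.1]
opening: 0.649
grip_force: 30.0
```

Emit:
carry_out:
  motion:
    - [0, 0, 20, 0, 0.6]
    - [0, 0, 20, 0, 0.6]
    - [0, 0, 12, 0, 0.6]
    - [0, 0, 5, 0, 0.6]
    - [0, 0, 0, 0, 0.6]
    - [0, 0, 0, 0, 0.6]
    - [0, 0, 0, 0, 0.6]

```text
t: 35.35
eef_pos: [580.3, -249.4, 115.3]
tcp_rot: [3.141, -0.001, -0.001]
ft_force: [0.4, 0.1, -3.0]
opening: 0.65
grip_force: 30.0
```

```bash
python3 plan.py 579.8,-249.3,109,0
```

```text
t 35.4 pos [ 580.3 -249.4  115.3] psi -0.1 (rp [ 1.7997e+02 -7.0000e-02]) op 0.650 gf 30.0 F [ 0.4  0.1 -3. ] q6 1.06
-> (579.8, -249.3, 109.0, 0.0) shift [-0.5 -0.1  6.3] turn -0.1 rows@48: 0.1 rows turn@8.5 0.0
```

Emit:
carry_out:
  motion:
    - [0, 0, 3.5, 0, 0.6]
    - [0, 0, 2, 0, 0.6]
    - [0, 0, 0.5, 0, 0.6]
    - [0, 0, 0, 0, 0.6]
    - [0, 0, 0, 0, 0.6]

```text
t: 35.85
eef_pos: [579.9, -249.4, 108.8]
tcp_rot: [3.141, -0.0, -0.001]
ft_force: [-2.2, 1.5, 4.3]
opening: 0.648
grip_force: 30.0
```

Emit:
carry_out:
  motion:
    - [0, 0, 0.5, 0, 0.6]
    - [0, 0, 0, 0, 0.6]
    - [0, 0, 0, 0, 0.6]

```text
t: 36.15
eef_pos: [580.0, -249.4, 108.8]
tcp_rot: [3.141, -0.0, -0.001]
ft_force: [-4.2, 1.6, 10.0]
opening: 0.646
grip_force: 30.0
```

Emit:
carry_out:
  motion:
    - [0, 0, -0.5, 0, 0.5]
    - [0, 0, 0, 0, 0.2]
    - [0, 0, 0, 0, 0.2]
    - [0, 0, 0, 0, 0.2]
    - [0, 0, 0, 0, 0.2]
    - [0, 0, -25, 0, 0.2]
    - [0, 0, -30, 0, 0.2]
    - [0, 0, -10, 0, 0.1]
    - [0, 0, 0, 0, 0.1]
    - [0, 0, 0, 0, 0.1]

```text
t: 37.15
eef_pos: [579.6, -249.1, 172.5]
tcp_rot: [-3.141, 0.001, -0.001]
ft_force: [-0.2, 0.6, 0.5]
opening: 0.9
grip_force: 0.0
```

```bash
python3 plan.py 601,-71,172,0 601,-71,44,0;  python3 cand.py 71 599,-71 499,-71; python3 cand.py 133 580,-350 580,-250
```

```text
t 37.1 pos [ 579.6 -249.1  172.5] psi -0.1 (rp [-1.7997e+02  5.0000e-02]) op 0.900 gf 0.0 F [-0.2  0.6  0.5] q6 1.06
-> (601.0, -71.0, 172.0, 0.0) shift [  21.2 -178.2    0.5] turn -0.1 rows@48: 3.7 rows turn@8.5 0.0
-> (601.0, -71.0, 44.0, 0.0) shift [  0.   0. 128.] turn 0.0 rows@48: 2.7 rows turn@8.5 0.0
([601.0, -71.6], 47)
([497.1, -60.9], 120)
([595.0, -348.1], 3)
([594.9, -246.6], 26)
```

Emit:
carry_out:
  motion:
    - [3.5, -29.7, 0, 0, 0.1]
    - [3.5, -29.7, 0, 0, 0.1]
    - [3.5, -29.7, 0, 0, 0.1]
    - [3.5, -29.7, 0, 0, 0.1]
    - [3.6, -29.7, 0, 0, 0.1]
    - [3.6, -29.7, 0, 0, 0.1]
    - [0, 0, 0, 0, 0.1]
    - [0, 0, 0, 0, 0.1]
    - [0, 0, 0, 0, 0.1]

```text
t: 38.15
eef_pos: [601.2, -71.9, 172.9]
tcp_rot: [-3.141, 0.001, -0.002]
ft_force: [-0.7, -0.5, -0.4]
opening: 0.9
grip_force: 0.0
```

```bash
python3 plan.py 601,-71.5,44,0;  python3 cand.py 133 580,-350 580,-250;  python3 cand.py 71 601,-71 499,-71
```

```text
t 38.1 pos [601.2 -71.9 172.9] psi -0.1 (rp [-1.7999e+02  4.0000e-02]) op 0.900 gf 0.0 F [-0.7 -0.5 -0.4] q6 1.34
-> (601.0, -71.5, 44.0, 0.0) shift [ -0.2  -0.4 128.9] turn -0.1 rows@48: 2.7 rows turn@8.5 0.0
([579.9, -350.8], 77)
([580.0, -250.0], 70)
([609.5, -71.7], 3)
([511.2, -76.2], 3)
```

Both placed candles stand at their slots. Grasp candle 3.

Emit:
carry_out:
  motion:
    - [0, 0, 35, 0, 0.1]
    - [0, 0, 35, 0, 0.1]
    - [0, 0, 35, 0, 0.1]
    - [0, 0, 16, 0, 0.1]
    - [0, 0, 8, 0, 0.1]
    - [0, 0, 0, 0, 0.1]
    - [0, 0, 0, 0, 0.1]

```text
t: 38.95
eef_pos: [601.8, -71.6, 45.2]
tcp_rot: [3.141, -0.001, -0.001]
ft_force: [-0.4, -0.2, -0.7]
opening: 0.897
grip_force: 0.0
```

Emit:
carry_out:
  motion:
    - [0, 0, 0, 0, 0.6]
    - [0, 0, 0, 0, 0.6]
    - [0, 0, 0, 0, 0.6]
    - [0, 0, 0, 0, 0.6]
    - [0, 0, 0, 0, 0.6]
    - [0, 0, 0, 0, 0.6]

```text
t: 39.55
eef_pos: [601.6, -71.2, 44.9]
tcp_rot: [3.141, -0.001, -0.001]
ft_force: [-1.3, -0.6, 5.3]
opening: 0.648
grip_force: 30.0
```

Emit:
carry_out:
  motion:
    - [0, 0, -15, 0, 0.6]
    - [0, 0, -35, 0, 0.6]
    - [0, 0, -40, 0, 0.6]
    - [0, 0, -40, 0, 0.6]
    - [0, 0, 0, 0, 0.6]
    - [0, 0, 0, 0, 0.6]

```text
t: 40.15
eef_pos: [601.2, -71.0, 175.3]
tcp_rot: [3.141, -0.001, -0.001]
ft_force: [0.3, -0.8, -3.1]
opening: 0.649
grip_force: 30.0
```

```bash
python3 plan.py 481.8,-351.3,176,0 481.8,-351.3,115,0
```

```text
t 40.1 pos [601.2 -71.  175.3] psi -0.1 (rp [ 1.7999e+02 -7.0000e-02]) op 0.649 gf 30.0 F [ 0.3 -0.8 -3.1] q6 1.34
-> (481.8, -351.3, 176.0, 0.0) shift [-119.1  280.4   -0.7] turn -0.1 rows@48: 6.3 rows turn@8.5 0.0
-> (481.8, -351.3, 115.0, 0.0) shift [ 0.  0. 61.] turn 0.0 rows@48: 1.3 rows turn@8.5 0.0
```

Emit:
carry_out:
  motion:
    - [0, 0, -15, 0, 0.6]
    - [-30, 31, 0, 0, 0.6]
    - [-30, 31, 0, 0, 0.6]
    - [-30, 31, 0, 0, 0.6]
    - [-29.1, 31.2, 0, 0, 0.6]
    - [0, 31.2, 0, 0, 0.6]
    - [0, 31.2, 0, 0, 0.6]
    - [0, 31.2, 0, 0, 0.6]
    - [0, 31.2, 0, 0, 0.6]
    - [0, 31.2, 0, 0, 0.6]
    - [0, 0, 0, 0, 0.6]
    - [0, 0, 0, 0, 0.6]

```text
t: 41.35
eef_pos: [481.2, -350.9, 187.6]
tcp_rot: [-3.139, 0.002, -0.002]
ft_force: [-0.8, 0.2, -2.9]
opening: 0.649
grip_force: 30.0
```

Emit:
carry_out:
  motion:
    - [0, 0, 0, 0, 0.6]
    - [0, 0, 25, 0, 0.6]
    - [0, 0, 25, 0, 0.6]
    - [0, 0, 18, 0, 0.6]
    - [0, 0, 7, 0, 0.6]
    - [0, 0, 0, 0, 0.6]
    - [0, 0, 0, 0, 0.6]
    - [0, 0, 0, 0, 0.6]

```text
t: 42.15
eef_pos: [482.4, -351.3, 115.4]
tcp_rot: [3.141, -0.001, -0.001]
ft_force: [0.8, 0.8, -2.5]
opening: 0.647
grip_force: 30.0
```

```bash
python3 plan.py 481.8,-351.3,107,0
```

```text
t 42.1 pos [ 482.4 -351.3  115.4] psi -0.0 (rp [ 1.7994e+02 -7.0000e-02]) op 0.647 gf 30.0 F [ 0.8  0.8 -2.5] q6 0.83
-> (481.8, -351.3, 107.0, 0.0) shift [-0.6 -0.   8.4] turn -0.0 rows@48: 0.2 rows turn@8.5 0.0
```

Emit:
carry_out:
  motion:
    - [0, 0, 5, 0, 0.6]
    - [0, 0, 2.5, 0, 0.6]
    - [0, 0, 0.5, 0, 0.6]
    - [0, 0, 0, 0, 0.6]
    - [0, 0, 0, 0, 0.6]

```text
t: 42.65
eef_pos: [481.9, -351.2, 106.6]
tcp_rot: [-3.142, -0.0, -0.001]
ft_force: [-2.4, 1.6, 2.9]
opening: 0.647
grip_force: 30.0
```

Emit:
carry_out:
  motion:
    - [0, 0, 0.5, 0, 0.6]
    - [0, 0, 0, 0, 0.6]
    - [0, 0, 0, 0, 0.6]

```text
t: 42.95
eef_pos: [481.9, -351.2, 106.6]
tcp_rot: [3.141, -0.0, -0.001]
ft_force: [-3.9, 2.1, 8.5]
opening: 0.645
grip_force: 30.0
```

Emit:
carry_out:
  motion:
    - [0, 0, -0.5, 0, 0.5]
    - [0, 0, 0, 0, 0.2]
    - [0, 0, 0, 0, 0.2]
    - [0, 0, 0, 0, 0.2]
    - [0, 0, 0, 0, 0.2]
    - [0, 0, -25, 0, 0.2]
    - [0, 0, -35, 0, 0.2]
    - [0, 0, -15, 0, 0.1]
    - [0, 0, 0, 0, 0.1]
    - [0, 0, 0, 0, 0.1]

```text
t: 43.95
eef_pos: [481.8, -351.0, 180.8]
tcp_rot: [-3.141, 0.0, -0.001]
ft_force: [-0.1, -0.4, -0.6]
opening: 0.897
grip_force: 0.0
```

```bash
python3 plan.py 502,-69.5,176,0 502,-69.5,44,0;  python3 - <<'E'
from cand import *
_,s3=load("v3.pkl");s=env.read_camera("side");t=env.read_camera("top")
print("side before",wicks(s3,71,[(502,-70),(601,-71)]),"now",wicks(s,71,[(502,-70)],10)); print(wicks(t,71,[(502,-70)]))
E
```

```text
t 44.0 pos [ 481.8 -351.   180.8] psi -0.1 (rp [-1.7998e+02  1.0000e-02]) op 0.897 gf 0.0 F [-0.1 -0.4 -0.6] q6 0.83
-> (502.0, -69.5, 176.0, 0.0) shift [  19.9 -281.6    4.8] turn -0.1 rows@48: 5.9 rows turn@8.5 0.0
-> (502.0, -69.5, 44.0, 0.0) shift [  0.   0. 132.] turn 0.0 rows@48: 2.8 rows turn@8.5 0.0
side before [([499.4, -70.6], 84), ([598.9, -72.0], 105)] now [([510.2, -90.5], 109)]
[([497.1, -60.9], 102)]
```

```bash
python3 - <<'E'
from cand import *
s=env.read_camera("side");_,s3=load("v3.pkl")
g=cv2.cvtColor(s["color"],cv2.COLOR_RGB2GRAY);g3=cv2.cvtColor(s3["color"],cv2.COLOR_RGB2GRAY)
u,v=proj(s3,(502,-70,71))[0].round().astype(int)
tpl=g3[v-14:v+30,u-18:u+19]; x0,y0=u-60,v-50
m=cv2.matchTemplate(g[y0:y0+130,x0:x0+130],tpl,cv2.TM_CCOEFF_NORMED)
for _ in range(3):
    _,sc,_,l=cv2.minMaxLoc(m); c=np.array(l)+[18+x0,14+y0]; print(round(sc,2),c-[u,v],back(s,c,71).round(0)); m[max(0,l[1]-8):l[1]+9,max(0,l[0]-8):l[0]+9]=0
print(wicks(s,71,[(502,-70)],14))
cv2.imwrite("pics/z.png",np.hstack([crop(s,200,150,200,150,4)]))
E
```

```text
0.47 [ 51 -30] [[675.  15.  71.]]
0.44 [6 5] [[509. -91.  71.]]
0.42 [51 21] [[ 590. -176.   71.]]
[([543.3, -42.4], 157)]
```

View pics/z.png

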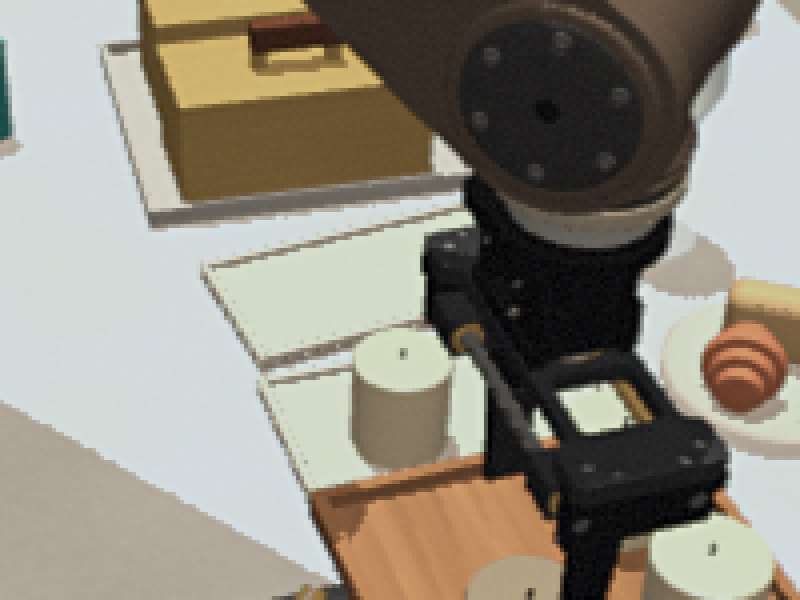

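Emit:
carry_out:
  motion:
    - [3.8, -32.7, 0, 0, 0.1]
    - [3.8, -32.7, 0, 0, 0.1]
    - [3.8, -32.7, 0, 0, 0.1]
    - [3.8, -32.7, 0, 0, 0.1]
    - [3.8, -32.7, 0, 0, 0.1]
    - [3.8, -32.7, 0, 0, 0.1]
    - [3.8, -32.7, 0, 0, 0.1]
    - [3.8, -32.7, 0, 0, 0.1]
    - [0, 0, 0, 0, 0.1]
    - [0, 0, 0, 0, 0.1]
    - [0, 0, 0, 0, 0.1]

```text
t: 45.2
eef_pos: [512.6, -90.3, 181.0]
tcp_rot: [-3.141, 0.001, -0.001]
ft_force: [0.6, 0.1, -0.4]
opening: 0.9
grip_force: 0.0
```

```bash
python3 - <<'E'
from cand import *
from plan import plan
s=env.read_camera("side")
p=back(s,np.array([403,353])/4+[200,150]-.375,71)[0]; print(p.round(1),wicks(s,71,[p[:2]],2))
plan((p[0]+2.4,p[1]+1.2,45,0))
E
```

```text
[510.5 -90.4  71. ] [([510.2, -90.4], 92)]
t 45.2 pos [512.5 -90.5 181.1] psi -0.1 (rp [-1.7999e+02  3.0000e-02]) op 0.899 gf 0.0 F [1.  0.  0.5] q6 1.27
-> (np.float64(512.8814850486941), np.float64(-89.21054593613148), 45, 0) shift [  0.3  -1.3 136.1] turn -0.1 rows@48: 2.8 rows turn@8.5 0.0
```

Emit:
carry_out:
  motion:
    - [0, -1, 35, 0, 0.1]
    - [0, 0, 35, 0, 0.1]
    - [0, 0, 35, 0, 0.1]
    - [0, 0, 22, 0, 0.1]
    - [0, 0, 8, 0, 0.1]
    - [0, 0, 0, 0, 0.1]
    - [0, 0, 0, 0, 0.1]

```text
t: 45.95
eef_pos: [513.1, -89.2, 47.2]
tcp_rot: [3.141, -0.001, -0.002]
ft_force: [0.0, -0.3, 0.8]
opening: 0.903
grip_force: 0.0
```

Emit:
carry_out:
  motion:
    - [0, 0, 0, 0, 0.6]
    - [0, 0, 0, 0, 0.6]
    - [0, 0, 0, 0, 0.6]
    - [0, 0, 0, 0, 0.6]
    - [0, 0, 0, 0, 0.6]
    - [0, 0, 0, 0, 0.6]

```text
t: 46.55
eef_pos: [512.9, -88.8, 47.0]
tcp_rot: [3.141, -0.001, -0.001]
ft_force: [-0.3, -1.8, 6.8]
opening: 0.649
grip_force: 30.0
```

Emit:
carry_out:
  motion:
    - [0, 0, -15, 0, 0.6]
    - [0, 0, -35, 0, 0.6]
    - [0, 0, -40, 0, 0.6]
    - [0, 0, -40, 0, 0.6]
    - [0, 0, -18, 0, 0.6]
    - [0, 0, 0, 0, 0.6]

```text
t: 47.15
eef_pos: [513.4, -88.8, 196.7]
tcp_rot: [3.14, -0.004, -0.001]
ft_force: [0.6, 0.3, -1.8]
opening: 0.651
grip_force: 30.0
```

```bash
python3 plan.py 479.8,-251.3,190,0 479.8,-251.3,115,0
```

```text
t 47.1 pos [513.4 -88.8 196.7] psi -0.0 (rp [179.94  -0.24]) op 0.651 gf 30.0 F [ 0.6  0.3 -1.8] q6 1.27
-> (479.8, -251.3, 190.0, 0.0) shift [-33.4 162.6   6.7] turn -0.0 rows@48: 3.5 rows turn@8.5 0.0
-> (479.8, -251.3, 115.0, 0.0) shift [ 0.  0. 75.] turn 0.0 rows@48: 1.6 rows turn@8.5 0.0
```

Emit:
carry_out:
  motion:
    - [-5.6, 27.1, 0, 0, 0.6]
    - [-5.6, 27.1, 0, 0, 0.6]
    - [-5.6, 27.1, 0, 0, 0.6]
    - [-5.6, 27.1, 0, 0, 0.6]
    - [-5.6, 27.1, 0, 0, 0.6]
    - [-5.4, 27.1, 0, 0, 0.6]
    - [0, 0, 0, 0, 0.6]
    - [0, 0, 0, 0, 0.6]
    - [0, 0, 0, 0, 0.6]

```text
t: 48.05
eef_pos: [478.9, -250.3, 193.5]
tcp_rot: [-3.14, 0.001, -0.001]
ft_force: [0.0, 0.6, -2.1]
opening: 0.648
grip_force: 30.0
```

Emit:
carry_out:
  motion:
    - [0, 0, 25, 0, 0.6]
    - [0, 0, 25, 0, 0.6]
    - [0, 0, 18, 0, 0.6]
    - [0, 0, 7, 0, 0.6]
    - [0, 0, 0, 0, 0.6]
    - [0, 0, 0, 0, 0.6]
    - [0, 0, 0, 0, 0.6]

```text
t: 48.75
eef_pos: [479.5, -251.3, 120.3]
tcp_rot: [3.141, -0.001, -0.001]
ft_force: [0.3, -1.1, -1.1]
opening: 0.648
grip_force: 30.0
```

```bash
python3 plan.py 479.8,-251.3,109,0
```

```text
t 48.8 pos [ 479.5 -251.3  120.3] psi -0.0 (rp [ 1.7996e+02 -8.0000e-02]) op 0.648 gf 30.0 F [ 0.3 -1.1 -1.1] q6 0.97
-> (479.8, -251.3, 109.0, 0.0) shift [ 0.3  0.  11.3] turn -0.0 rows@48: 0.2 rows turn@8.5 0.0
```

Emit:
carry_out:
  motion:
    - [0, 0, 7, 0, 0.6]
    - [0, 0, 3, 0, 0.6]
    - [0, 0, 1, 0, 0.6]
    - [0, 0, 0, 0, 0.6]
    - [0, 0, 0, 0, 0.6]

```text
t: 49.25
eef_pos: [478.9, -251.2, 108.7]
tcp_rot: [-3.141, 0.0, -0.001]
ft_force: [-2.1, 1.8, 5.2]
opening: 0.647
grip_force: 30.0
```

Emit:
carry_out:
  motion:
    - [0, 0, 0.5, 0, 0.6]
    - [0, 0, 0, 0, 0.6]
    - [0, 0, 0, 0, 0.6]

```text
t: 49.55
eef_pos: [478.9, -251.2, 108.6]
tcp_rot: [3.142, -0.0, -0.001]
ft_force: [-5.2, 2.8, 11.1]
opening: 0.644
grip_force: 30.0
```

Release, lift, and back off towards the middle-left to view everything.

Emit:
carry_out:
  motion:
    - [0, 0, -0.5, 0, 0.5]
    - [0, 0, 0, 0, 0.2]
    - [0, 0, 0, 0, 0.2]
    - [0, 0, 0, 0, 0.2]
    - [0, 0, 0, 0, 0.2]
    - [0, 0, -25, 0, 0.2]
    - [0, 0, -35, 0, 0.2]
    - [0, 0, -30, 0, 0.2]
    - [0, 0, -10, 0, 0.2]

```text
t: 50.45
eef_pos: [479.8, -251.7, 211.1]
tcp_rot: [3.139, -0.003, -0.001]
ft_force: [0.1, -0.9, 0.4]
opening: 0.795
grip_force: 0.0
```

Emit:
carry_out:
  motion:
    - [2, -40, 0, 0, 0.2]
    - [2, -40, 0, 0, 0.2]
    - [2, -40, 0, 0, 0.2]
    - [2, -40, 0, 0, 0.2]
    - [2, -40, 0, 0, 0.2]
    - [2, -40, 0, 0, 0.2]
    - [2, -40, 0, 0, 0.2]
    - [0, 0, 0, 0, 0.2]
    - [0, 0, 0, 0, 0.2]

```text
t: 51.35
eef_pos: [493.1, 29.4, 207.8]
tcp_rot: [-3.142, 0.001, 0.001]
ft_force: [0.6, -0.6, 0.4]
opening: 0.801
grip_force: 0.0
```

```bash
python3 - <<'E'
from cand import *
from fit import *
from plan import plan
import pickle
t=env.read_camera("top");s=env.read_camera("side");pickle.dump((t,s),open("v9.pkl","wb")); plan()
Q=[(580,-350.8),(580,-250),(482,-352),(479.5,-252)]
print("top",wicks(t,133,Q)); print("side",wicks(s,133,Q))
# compare platform near-right edge with the post-levelling side image: shift by template match
_,s1=load("v1.pkl");g=lambda d:cv2.cvtColor(d["color"],cv2.COLOR_RGB2GRAY)
for nm,(x0,y0,x1,y1) in dict(near_right=(308,340,335,362),far_right=(402,312,424,336)).items():
    m=cv2.matchTemplate(g(s)[y0-6:y1+6,x0-6:x1+6],g(s1)[y0:y1,x0:x1],cv2.TM_CCOEFF_NORMED);print(nm,cv2.minMaxLoc(m)[1::2], "6,6 = unmoved")
# undisturbed glasses / plate: difference from the start
t0,s0=load("v0.pkl")
for P in((757,72,0),(748,194,0),(772,-105,0)):
    for a,b in((t,t0),(s,s0)):
        u,v=proj(a,P)[0].astype(int);d=cv2.absdiff(a["color"][v-25:v+15,u-25:u+25],b["color"][v-25:v+15,u-25:u+25]).max(2);print(P,(d>40).mean().round(3),end=" ")
print()
hsv=cv2.cvtColor(t["color"],cv2.COLOR_RGB2HSV);m=((hsv[...,0]<14)&(hsv[...,1]>110)).astype(np.uint8)
for c in((554.5,352),(544.6,233.3)):
    u,v=proj(t,(*c,126))[0].astype(int);q=np.argwhere(m[v-20:v+21,u-8:u+9])[:,::-1]+[u-8,v-20]
    W=back(t,q,126)[:,:2] if len(q) else np.zeros((2,2));print("handle",len(q),W.mean(0).round(1),np.ptp(W,axis=0).round(0))
E
```

```text
t 51.5 pos [493.2  28.1 208. ] psi -0.1 (rp [1.8e+02 3.0e-02]) op 0.796 gf 0.0 F [-0.1 -0.5 -0.1] q6 1.50
top [([579.9, -350.8], 66), ([579.9, -249.8], 47), ([480.6, -352.1], 57), ([478.2, -252.0], 61)]
side [([577.2, -349.7], 115), ([577.1, -249.9], 112), ([478.9, -351.3], 143), ([475.6, -252.1], 120)]
near_right (0.8714742660522461, (5, 6)) 6,6 = unmoved
far_right (0.999595582485199, (6, 6)) 6,6 = unmoved
(757, 72, 0) 0.04 (757, 72, 0) 0.068 (748, 194, 0) 0.02 (748, 194, 0) 0.138 (772, -105, 0) 0.205 (772, -105, 0) 0.0 
handle 20 [529.7 353.5] [15.  7.]
handle 101 [546.1 232.7] [63. 12.]
```

```bash
python3 - <<'E'
from h import *
t,s=load("v9.pkl");t2,_=load("v2.pkl")
for d,nm in((t2,"v2"),(t,"v9")):
    h=cv2.cvtColor(d["color"],cv2.COLOR_RGB2HSV);m=((h[...,0]>18)&(h[...,0]<34)&(h[...,1]>110)&(h[...,2]>90)).astype(np.uint8)
    m[:130]=0;m[235:]=0;m[:,:115]=0;m[:,235:]=0
    n,l,st,c=cv2.connectedComponentsWithStats(m)
    for i in range(1,n):
        if st[i,4]>300: r=cv2.minAreaRect(np.argwhere(l==i)[:,::-1].astype(np.float32));print(nm,st[i,4],back(d,cv2.boxPoints(r),90)[:,:2].round(0).tolist())
h=cv2.cvtColor(s["color"],cv2.COLOR_RGB2HSV)
u,v=proj(s,(554,352,120))[0].astype(int);q=np.argwhere((h[...,0]<12)&(h[...,1]>120)&(h[...,2]<130))[:,::-1];q=q[(abs(q[:,0]-u)<16)&(abs(q[:,1]-v)<12)]
print(len(q),back(s,q,115).mean(0).round(0))
E
```

```text
v2 1525 [[465.0, 400.0], [636.0, 393.0], [629.0, 304.0], [458.0, 313.0]]
v9 2089 [[465.0, 400.0], [652.0, 392.0], [644.0, 302.0], [457.0, 312.0]]
v9 2587 [[452.0, 284.0], [641.0, 274.0], [633.0, 181.0], [444.0, 193.0]]
78 [539. 347. 115.]
```

Both covers are in the tray with a gap between them, the four candles are at their places, and the platform is level.

```bash
python3 -c "
from cell import env
print(env.job_done())"
```

```text
the job is handed in; nothing more can be done
None
```

The job is handed in at about 51 s: the riser was levelled first (touch readings within about 0.002 rad of level), both brass covers stand handles up in the steel tray, and all four candles stand on the platform, with the arm never going near the glasses or bread plate.

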